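# Put the spanner and key back in the sloping cutout tray and clip the spanner in

## Task

Put the two loose bench tools, the L-shaped spanner and the T-shaped key, back into their matching cutouts in the sloping tool tray, each the right way round and pressed fully home so that its steel lies flush with the tray's face. The tray's pivoting spring clip lies over the spanner's cutout: swing it clear first, and once the spanner is home swing it back straight across the end of the spanner. Leave the other things on the bench where they are.

Things in the scene. Friction and masses are not known exactly. Their poses are not given: they have to be found in the camera images.
- spanner_mid (a point): Loose L-shaped spanner, lying handle up; point: handle's middle, 13 mm above its underside. Axes: x along shank, z up. Steel 10 mm thick: shank x -45 to 45, y -7 to 7 mm; short arm x -45 to -31, reaching y = -27. Handle block (grip here) on top: x -20 to 20, y -7 to 7, 10 to 26 mm above underside, dark wood. Lowest 3 mm is 1 mm narrower all round. 120 g. Home when its axes match spanner_home's.
- key_mid (a point): Loose T-shaped key, lying handle up; point: handle's middle, 13 mm above its underside. Axes: x along shank, z up. Steel 10 mm thick: shank x -40 to 40, y -6 to 6 mm; crossbar x 28 to 40, y -22 to 22. Handle block (grip here) on top: x -20 to 20, y -6 to 6, 10 to 26 mm above underside, dark wood. Lowest 3 mm is 1 mm narrower all round. 100 g. Home when its axes match key_home's.
- tray_face: Sloping face of the wooden tray fixed to the bench, 180 (x) by 220 mm (y). Origin: centre of the face plane. x up the slope, z straight out of the face, y left as seen looking up the slope. Slopes 30 degrees from level, low edge towards the robot; high edge 0.11 m above the bench. Cutouts are 10 mm deep, upright walls, 1.5 mm play on each side. A pin vise sunk in a third slot stays there.
- spanner_home (a point): Fixed in the tray, axes as tray_face: where spanner_mid lies when the spanner is fully home in its L-shaped cutout; 3 mm out of the face plane.
- key_home (a point): Fixed in the tray, axes as tray_face: where key_mid lies when the key is fully home in its T-shaped cutout, 105 mm in +y from spanner_home; 3 mm out of the face plane.
- clip (a joint): Spring clip's angle, rad. 0 (a stop): its bar lies straight across the spanner's cutout, pointing along -y of the face; grows as it swings up the slope; at 1.57 it points up the slope (+x), quite clear; stop at 1.9. Stays where left (friction 0.05 N m, no return spring). Bar 9 mm wide, 3 thick, underside 4 mm above the face: flush steel passes under it, a handle does not.
- clip_pivot (a point): Axis of the clip's pivot screw, on the face plane, fixed in the tray: 36 mm in +x and 33 mm in +y from spanner_home. Axes as tray_face; the clip turns about z. The screw's head stands 10 mm out of the face.
- clip_post (a point): Round upright steel post at the clip's free end, to pinch or push: 10 mm across, from 7 to 30 mm out of the face, along the face's z; the point is on its axis, 20 mm out of the face, 62 mm from the pivot's axis. Turns with the clip.
- screw_pot: Low round glass pot with a brass lid, 38 mm across, 38 mm tall. Origin: centre of its underside. Bystander, not to be disturbed.
- gear_plate: Nickel-grey plate 74 x 50 mm with three flat brass gears, 14 mm tall, lying flat. Origin: centre of its underside. Bystander, not to be disturbed.
- plinth: Square walnut plinth 70 x 70 mm, 38 mm tall. Origin: centre of its underside. Bystander, not to be disturbed.
- driver: Small screwdriver with a wooden handle, 120 mm long, lying. Origin: centre of its underside. Bystander, not to be disturbed.
- oil_bottle: Small amber glass bottle, 38 mm across, 75 mm tall. Origin: centre of its underside. Bystander, not to be disturbed.
- file_block: Cork block 90 x 20 mm with a dark steel file strip on it, 19.5 mm tall. Origin: centre of its underside. Bystander, not to be disturbed.
Mind the look-alikes: they are no part of the job. What is shaped like the part that bears key_mid but pink or red is not meant.

How it is judged:
On the way, in this order (a step that is already met when the one before it is completed fails the run):
1. the clip is swung clear of the spanner's cutout (at least 0.6 rad) (value of joint clip above 0.6 rad), for 0.1 s.
2. the spanner lies flush in its cutout, the clip still clear (distance between spanner_mid and spanner_home below 0.004 m and z of spanner_mid in the frame of spanner_home below 0.002 m and angle between the x axis of spanner_mid and the x axis of spanner_home, either way round below 0.07 rad and angle between the z axis of spanner_mid and the z axis of spanner_home, either way round below 0.05 rad and value of joint clip above 0.4 rad), for 0.1 s.
3. the clip is swung back across the end of the seated spanner (within 0.25 rad of straight across) (distance between spanner_mid and spanner_home below 0.004 m and z of spanner_mid in the frame of spanner_home below 0.002 m and angle between the x axis of spanner_mid and the x axis of spanner_home, either way round below 0.07 rad and angle between the z axis of spanner_mid and the z axis of spanner_home, either way round below 0.05 rad and value of joint clip below 0.25 rad), for 0.1 s.
At the end, for the whole second after the job is handed in: Spanner and key each lie in their own cutout, the right way round, the marked mid point within 4 mm of its home and no more than 2 mm proud of it, level with the face within 0.05 rad; the clip lies across the spanner's end, within 0.25 rad of straight across (all of step 3 and distance between key_mid and key_home below 0.004 m and z of key_mid in the frame of key_home below 0.002 m and angle between the x axis of key_mid and the x axis of key_home, either way round below 0.07 rad and angle between the z axis of key_mid and the z axis of key_home, either way round below 0.05 rad); the robot touches nothing.
It fails at once if a bystander on the bench is pushed more than 20 mm from its place (distance of any of screw_pot, gear_plate, plinth, driver, oil_bottle, file_block from where it was at the start of the episode above 0.02 m).
It also fails if it takes over 72 s, if anything falls off the work surface, if the arm or the gripper's body presses on something with over 40 N, if the wrist force passes 120 N, or if a joint passes its speed limit or range.

## Robot

A 7-joint arm with a two-finger parallel gripper is mounted at the origin on the work surface. World frame = base frame: x ahead of the robot, y to its left, z up, the work surface at z = 0. Lengths are in m, angles in rad, forces in N, time in s.
With the tool pointing down it reaches from about 0.4 to 0.85 m from the base axis. Payload 4.5 kg.
Tool frame: the origin (TCP) lies at the very end of the fingers, on their centre line; the grasp point (between the pads) lies 19 mm behind it; y points along the fingers, x is the direction in which the jaws open and shut, and the axes are right-handed (so a half turn about y gives the same grasp; the last joint's range is limited). The gripper opens to 88 mm and grips with 3 to 60 N. Pads are 18 mm wide; open, the fingers measure 123 mm over their backs; the gripper's body (75 mm by 187 mm) begins 45 mm behind the grasp point.
Start: joints at [1.164, 0.689, -0.195, 1.565, 0.157, 0.902, -0.215], TCP at [0.267, -0.565, 0.239] pointing down, gripper open.
Joint ranges: [-3.01, 3.01], [-0.46, 2.08], [-1.47, 1.51], [0.13, 2.56], [-1, 4.14], [0.04, 2.09], [-2.66, 2.66]. Speed limits (rad/s): [2.57, 2.57, 3.14, 3.14, 3.14, 3.14, 3.14].

## Interface

Orientations are given as a unit quaternion [x, y, z, w].
In Python, from plant import r gives the robot as it stands.
- The arm moves only by the shell command python3 -m inch 'ROWS' [OPENING] [FORCE]. ROWS is JSON, a list of rows, each a list of 6 numbers: the shift along the tool's x, y, z in mm, then the turn, a rotation vector about the tool's x, y, z in rad. In form: [[x, y, z, ax, ay, az], ...]. A call has 1 to 12 rows; each row shifts and turns the commanded pose from where the row before left it, along the tool's axes as they then stand; what a row does not reach is not made up. A row lasts 1/12 s, in which the tool goes at most 41.7 mm and 7.16 degrees, less where a joint would pass 70% of its speed; a pose out of reach is approached as far as the arm can. A call is refused whole if a number of a shift passes 41.7 or a number of a turn 0.125, either way. A call with a gripper value outside its range is refused whole. OPENING is the finger opening in mm, from 0 to 88.1, set as the call begins (- or left out, the last holds). The fingers move at their own pace and stop on an object; FORCE is the grip in N (left out, the last holds). Time passes only in rows, so rows that do not move let the fingers close. It gives the time, the measured TCP pose, the force and the opening at its end, in the units of the state.
- r.get_state(): the state, without advancing time (a new reading comes with each control period).
- r.snapshot(name): name is "scene" or "side" or "wrist"; returns a dict with "img" (400x640x3 uint8, red, green, blue), "range_z" (400x640 float32, m along the optical axis (not along the pixel's ray), 0 where there is no reading), "mtx" (3x3 intrinsics, pixels), "camera_from_world" (4x4, takes a point from world to camera coordinates); the wrist camera has in their place "tool_from_camera" (4x4, takes a point from camera to tool coordinates, whose origin is the TCP and whose axes are the tool frame's). Camera axes: x right, y down, z forward; pixel columns grow to the right and rows downward; lengths in m; the calibration is good to about 2 mm. A picture is of the moment at which its call begins: read the wrist's pose just before it.
- r.finish_job(): hands the job in, once; it reports no verdict.
The state is a dict: "clock": time; "q": joint angles; "qd": joint speeds; "joint_torque": joint torques, N m; "tool_pos": TCP position; "eef_rot": TCP orientation; "contact_force": force on the tool from outside, world axes, zero at the start; "moment": the same for the moment, N m; "opening": opening from 0.0 (shut) to 1.0 (fully open).
Only numpy, scipy, OpenCV 4.12 (cv2) and the standard library are available. Lean on these libraries where they do the work, as an engineer would, in place of code of your own. Each camera call takes 0.05 s, during which the arm holds its last target.

## Working session

There is one attempt and no reset: what is moved stays moved. The work goes in short steps, Python scripts to look and compute and a shell command to move; the robot and the scene stay as the last step left them, time stands still between calls to the robot, and variables do not carry over. Pictures are saved under pics/ and viewed, and the job is handed in when it is done.

```bash
ls; mkdir -p pics; cat > h.py <<'E'
import numpy as np, cv2, json
from scipy.spatial.transform import Rotation as R
from plant import r
def snap(n,name):
    st=r.get_state(); s=r.snapshot(n)
    cv2.imwrite(f'pics/{name}.png',s['img'][:,:,::-1])
    if n=='wrist':
        T=np.eye(4);T[:3,:3]=R.from_quat(st['eef_rot']).as_matrix();T[:3,3]=st['tool_pos']
        wc=T@np.array(s['tool_from_camera'])
    else: wc=np.linalg.inv(np.array(s['camera_from_world']))
    np.savez(f'pics/{name}.npz',img=s['img'],z=s['range_z'],K=s['mtx'],wc=wc)
    return s
class V:
    def __init__(s,name):
        d=np.load(f'pics/{name}.npz'); s.img=d['img'];s.z=d['z'];s.K=d['K'];s.wc=d['wc']
    def pt(s,u,v,z=None):
        z=s.z[int(round(v)),int(round(u))] if z is None else z
        c=np.array([(u-s.K[0,2])/s.K[0,0]*z,(v-s.K[1,2])/s.K[1,1]*z,z,1]); return (s.wc@c)[:3]
    def plane(s,u,v,n,d): # n.p=d
        c=s.wc[:3,:3]@np.array([(u-s.K[0,2])/s.K[0,0],(v-s.K[1,2])/s.K[1,1],1]);o=s.wc[:3,3]
        return o+c*(d-n@o)/(n@c)
    def cloud(s):
        v,u=np.mgrid[0:400,0:640]
        c=np.stack([(u-s.K[0,2])/s.K[0,0]*s.z,(v-s.K[1,2])/s.K[1,1]*s.z,s.z],-1)
        return c@s.wc[:3,:3].T+s.wc[:3,3]
    def proj(s,p):
        c=np.linalg.inv(s.wc)@np.append(p,1); q=s.K@c[:3]; return q[:2]/q[2]
def st():
    s=r.get_state(); M=R.from_quat(s['eef_rot']).as_matrix()
    print('t',round(s['clock'],2),'p',np.round(s['tool_pos'],4),'op',round(s['opening'],3),'F',np.round(s['contact_force'],1));print(np.round(M,3)); return s,M
E
python3 - <<'E'
from h import *
print(r.get_state())
for n in ('scene','side','wrist'): 
    s=snap(n,n+'0'); print(n,np.array(s['mtx']).round(1).tolist(), V(n+'0').wc.round(3).tolist())
E
```

```text
pics
{'clock': 0.0, 'q': array([ 1.16378393,  0.68996793, -0.19448718,  1.56634209,  0.15732063,
        0.90251977, -0.21511109]), 'qd': array([-0.00159253, -0.00137072, -0.00020595,  0.00309413,  0.00054651,
       -0.00177325, -0.00107388]), 'joint_torque': array([-2.08906577e-04, -5.27563047e+01, -1.26704659e+00, -1.53429759e+01,
       -5.26666758e-02,  6.51413837e-03,  1.59707452e-04]), 'tool_pos': array([ 0.26633503, -0.56470759,  0.23791991]), 'eef_rot': array([-0.59693293,  0.37915281, -0.37799065,  0.59752598]), 'contact_force': array([ 0.25796349,  0.48871676, -0.26173122]), 'moment': array([-0.01251779,  0.00911219, -0.01651761]), 'opening': 0.9985157305539425}
scene [[477.5, 0.0, 329.0], [0.0, 477.5, 199.2], [0.0, 0.0, 1.0]] [[-0.248, 0.568, -0.785, 1.518], [0.969, 0.131, -0.212, 0.237], [-0.017, -0.813, -0.583, 0.819], [0.0, 0.0, 0.0, 1.0]]
side [[470.1, 0.0, 323.5], [0.0, 470.1, 207.1], [0.0, 0.0, 1.0]] [[0.997, -0.055, 0.046, 0.475], [-0.068, -0.517, 0.854, -0.958], [-0.023, -0.854, -0.519, 0.666], [0.0, 0.0, 0.0, 1.0]]
wrist [[326.6, 0.0, 319.4], [0.0, 326.6, 196.2], [0.0, 0.0, 1.0]] [[0.426, -0.864, -0.27, 0.336], [-0.905, -0.407, -0.125, -0.533], [-0.002, 0.298, -0.955, 0.384], [0.0, 0.0, 0.0, 1.0]]
```

View pics/scene0.png

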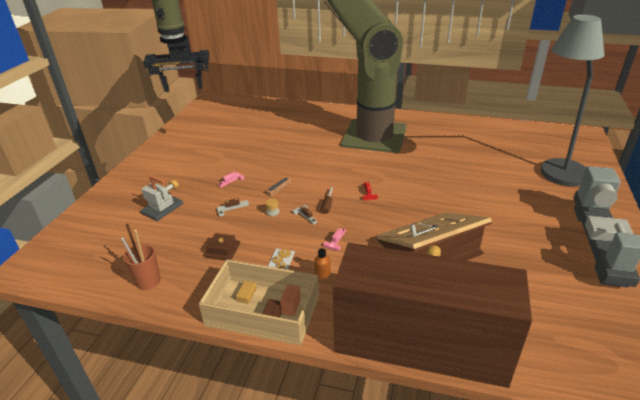

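View pics/side0.png

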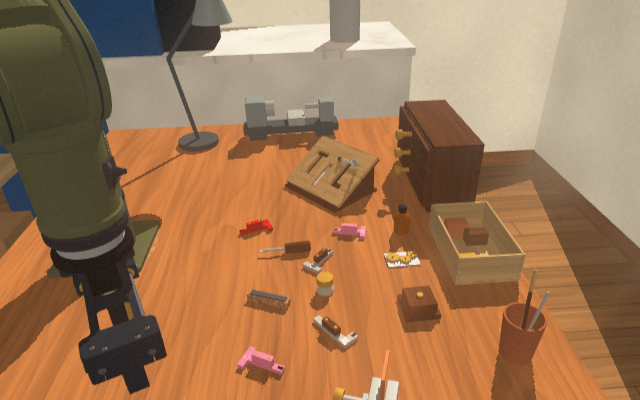

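View pics/wrist0.png

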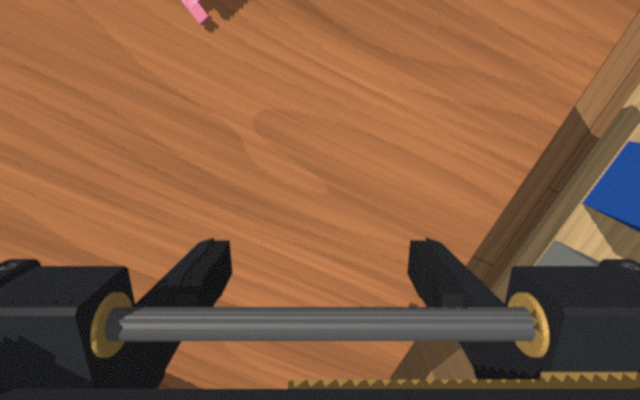

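```bash
python3 - <<'E'
import cv2
a=cv2.imread('pics/side0.png')
cv2.imwrite('pics/c1.png',cv2.resize(a[130:215,275:390],None,fx=6,fy=6,interpolation=cv2.INTER_CUBIC))
cv2.imwrite('pics/c2.png',cv2.resize(a[210:380,230:420],None,fx=4,fy=3.5*4/3.5*0.85,interpolation=cv2.INTER_CUBIC)[:600])
a=cv2.imread('pics/scene0.png')
cv2.imwrite('pics/c3.png',cv2.resize(a[160:260,200:380],None,fx=4,fy=4,interpolation=cv2.INTER_CUBIC))
E
```

```text
(no output)
```

View pics/c1.png

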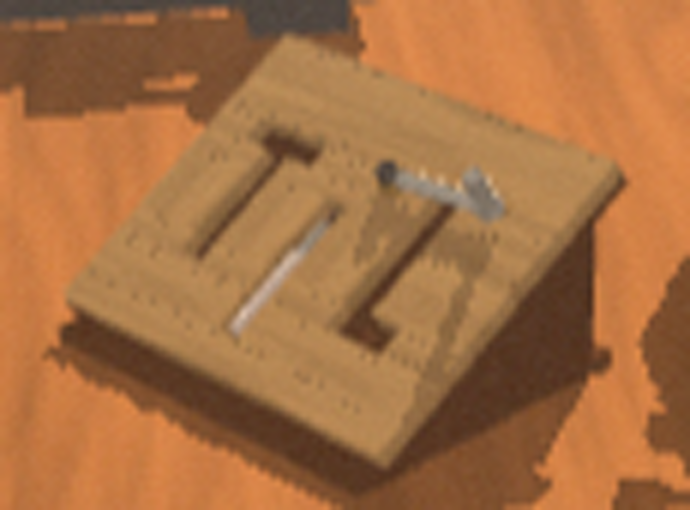

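View pics/c2.png

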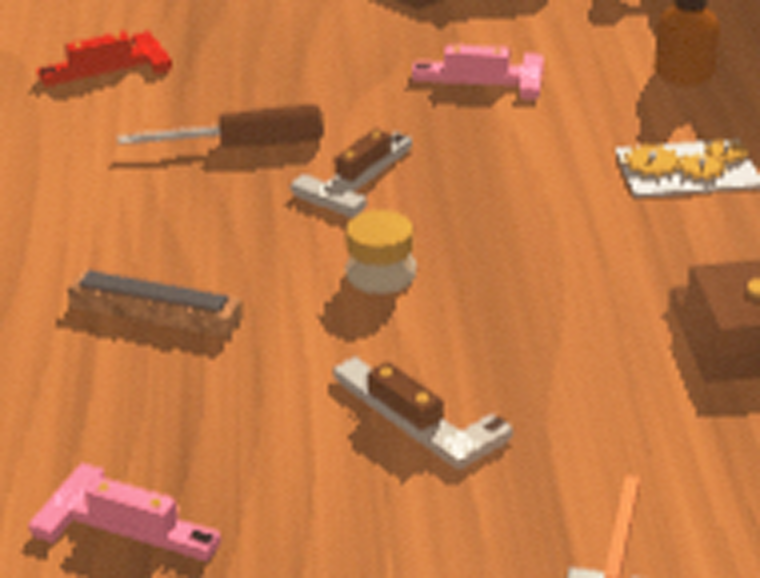

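View pics/c3.png

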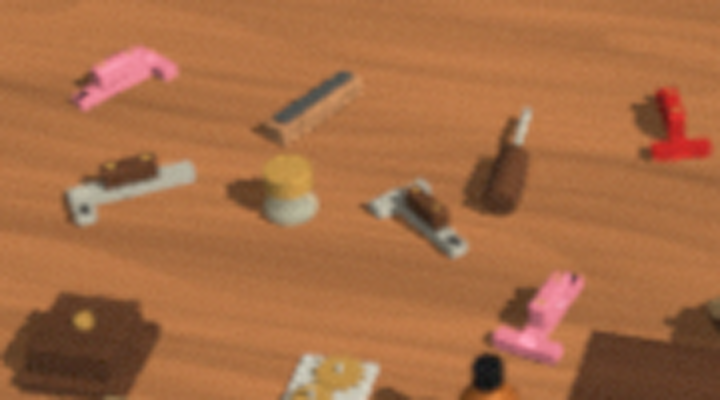

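```bash
python3 - <<'E'
from h import *
for n,sl in (('side0',(slice(130,210),slice(280,385))),('scene0',(slice(205,260),slice(370,500)))):
    v=V(n); C=v.cloud()[sl].reshape(-1,3)
    C=C[(C[:,2]>0.015)&(C[:,2]<0.13)]
    # ransac
    rng=np.random.default_rng(0);best=None
    for _ in range(2000):
        a=C[rng.choice(len(C),3,False)];nn=np.cross(a[1]-a[0],a[2]-a[0]);l=np.linalg.norm(nn)
        if l<1e-5: continue
        nn/=l; 
        if nn[2]<0:nn=-nn
        if not .8<nn[2]<.92: continue
        k=abs((C-a[0])@nn)<.002
        if best is None or k.sum()>best.sum(): best=k
    P=C[best];c=P.mean(0);nn=np.linalg.svd(P-c)[2][2];nn*=np.sign(nn[2])
    xh=np.array([0,0,1])-nn*nn[2];xh/=np.linalg.norm(xh);yh=np.cross(nn,xh)
    L=np.stack([(P-c)@xh,(P-c)@yh],-1)
    print(n,len(P),nn.round(4),'tilt',np.degrees(np.arccos(nn[2])),'yaw',np.degrees(np.arctan2(xh[1],xh[0])),c.round(4))
    rect=cv2.minAreaRect(L.astype(np.float32));print(rect)
    cc=c+xh*rect[0][0]+yh*rect[0][1];print('centre',cc.round(4), (P@xh).min(),P[:,2].min(),P[:,2].max())
# bench objects
v=V('side0')
for nm,(u,w) in dict(span=(334,328),key=(320,258),pot=(325,278),drv=(298,247),file=(268,297),pinknear=(262,360),red=(256,227),pink2=(350,230),bottle=(402,212),plinth=(420,300),gear=(402,258)).items(): print(nm,v.pt(u,w).round(3))
print(v.pt(600,350),v.pt(450,250), )
E
```

```text
side0 2201 [-0.3846 -0.3174  0.8668] tilt 29.91183505785293 yaw 39.53376451235793 [0.5616 0.2326 0.0641]
((0.0033434629440307617, 0.006522350013256073), (0.181074321269989, 0.22503788769245148), 0.4171551764011383)
centre [0.5597 0.2395 0.0657] 0.44839025106546276 0.01946686835438216 0.11151607741574732
scene0 1468 [-0.3838 -0.3193  0.8664] tilt 29.95455243166743 yaw 39.75900534398841 [0.5694 0.244  0.0709]
((-0.010696172714233398, 0.004238523542881012), (0.22274141013622284, 0.18590988218784332), 89.51090240478516)
centre [0.5596 0.2414 0.0656] 0.4455105284438252 0.01819640929873434 0.11238574291713044
span [ 0.522 -0.335  0.026]
key [ 0.509 -0.112  0.018]
pot [ 0.514 -0.206  0.038]
drv [ 0.461 -0.067  0.02 ]
file [ 0.396 -0.231  0.019]
pinknear [ 0.392 -0.394  0.022]
red [0.357 0.037 0.014]
pink2 [ 0.59  -0.     0.014]
bottle [ 0.715 -0.008  0.063]
plinth [ 0.694 -0.285  0.034]
gear [ 0.696 -0.117  0.008]
[ 1.57826407  0.21884079 -0.753931  ] [ 0.78853913 -0.15844488  0.05448686]
```

```bash
cat >> h.py <<'E'
def go(pt,Mt,show=True):
    s=r.get_state(); M=R.from_quat(s['eef_rot']).as_matrix(); p=s['tool_pos']
    rv=R.from_matrix(M.T@Mt).as_rotvec(); t=M.T@(np.array(pt)-p)*1000
    N=int(max(1,np.ceil(np.linalg.norm(rv)/0.12),np.ceil(np.linalg.norm(t)/38)))
    a=rv/N; S=sum(np.linalg.matrix_power(R.from_rotvec(a).as_matrix(),k) for k in range(N))
    x=np.linalg.solve(S,t)
    print('N',N,'row',x.round(1).tolist(),a.round(4).tolist(),'| total t',t.round(1),'rv',rv.round(3)); return N,x,a
def frame(x,z):  # columns x,y,z given x and z dirs
    x=x/np.linalg.norm(x); return np.stack([x,np.cross(z,x),z],1)
def toolM(tx,ty):
    tx=np.array(tx,float);ty=np.array(ty,float); ty/=np.linalg.norm(ty); tx-=ty*(tx@ty); tx/=np.linalg.norm(tx); return np.stack([tx,ty,np.cross(tx,ty)],1)
E
python3 - <<'E'
from h import *
s,M=st()
tc=np.linalg.inv(np.vstack([np.hstack([M,s['tool_pos'][:,None]]),[0,0,0,1]]))@V('wrist0').wc
print(tc.round(4)); print('yaw toolx',np.degrees(np.arctan2(M[1,0],M[0,0])))
# bird points: handle centres via side dark mask
for n in ('side0','scene0'):
    v=V(n);C=v.cloud();img=v.img.astype(int);hsv=cv2.cvtColor(v.img,cv2.COLOR_RGB2HSV)
    for nm,c in (('sp',(0.522,-0.335)),('key',(0.509,-0.112))):
        k=(abs(C[...,0]-c[0])<.06)&(abs(C[...,1]-c[1])<.06)&(C[...,2]>.005)&(C[...,2]<.035)
        g=k&(hsv[...,1]<70)
        h=k&(C[...,2]>.021)
        for t,m in (('all',k),('steel',g),('top',h)):
            P=C[m]; 
            if len(P)<5: continue
            rect=cv2.minAreaRect(P[:,:2].astype(np.float32)); print(n,nm,t,len(P),np.round(rect[0],4),np.round(rect[1],4),round(rect[2],1),np.percentile(P[:,2],[5,50,95]).round(4))
E
```

```text
t 0.15 p [ 0.2665 -0.5648  0.2381] op 1.002 F [-0.6  0.7 -0.1]
[[ 0.427 -0.001  0.904]
 [-0.904  0.001  0.427]
 [-0.001 -1.    -0.   ]]
[[ 1.000e+00 -9.000e-04 -9.000e-04  4.000e-04]
 [ 6.000e-04 -2.974e-01  9.547e-01 -1.457e-01]
 [-1.100e-03 -9.547e-01 -2.974e-01  7.630e-02]
 [ 0.000e+00  0.000e+00  0.000e+00  1.000e+00]]
yaw toolx -64.73567604616737
side0 sp all 488 [ 0.5236 -0.3164] [0.0361 0.0926] 37.4 [0.0068 0.0109 0.0264]
side0 sp steel 212 [ 0.5235 -0.3177] [0.0326 0.0907] 37.4 [0.0068 0.0095 0.0113]
side0 sp top 146 [ 0.5161 -0.3227] [0.016  0.0407] 35.3 [0.0224 0.0253 0.0269]
side0 key all 467 [ 0.4831 -0.089 ] [0.0854 0.0895] 63.8 [0.0063 0.0154 0.0262]
side0 key steel 147 [ 0.5156 -0.1109] [0.0832 0.0442] 35.0 [0.0054 0.0092 0.0113]
side0 key top 151 [ 0.4871 -0.0783] [0.0429 0.0861] 43.8 [0.022  0.0246 0.0272]
scene0 sp all 208 [ 0.5242 -0.3158] [0.0392 0.0899] 39.2 [0.006  0.0106 0.0259]
scene0 sp steel 114 [ 0.5248 -0.3164] [0.0358 0.0874] 36.7 [0.0055 0.0085 0.012 ]
scene0 sp top 52 [ 0.5183 -0.3198] [0.023  0.0385] 42.3 [0.0215 0.024  0.0272]
scene0 key all 226 [ 0.4849 -0.089 ] [0.0834 0.0897] 63.6 [0.0063 0.0159 0.0265]
scene0 key steel 75 [ 0.5164 -0.107 ] [0.0839 0.0416] 37.0 [0.0057 0.0089 0.011 ]
scene0 key top 88 [ 0.4868 -0.0769] [0.0429 0.0814] 47.2 [0.0218 0.0242 0.0269]
```

```bash
python3 - <<'E'
from h import *
d=np.radians
go([.516,-.323,.15],toolM([np.cos(d(36)),np.sin(d(36)),0],[0,0,-1]))
v=V('scene0');C=v.cloud();m=(C[...,2]>.12)&(C[...,0]>.6)&(C[...,0]<1.2)&(C[...,1]>-.1)&(C[...,1]<.6)
P=C[m];print(P.min(0),P.max(0),np.percentile(P,[1,99],axis=0))
E
```

```text
N 15 row [12.5, 5.9, 23.3] [-0.0001, -0.1172, -0.0001] | total t [-112.1   88.2  328.9] rv [-1.000e-03 -1.758e+00 -1.000e-03]
[0.74620098 0.08133639 0.12000487] [0.93299943 0.42187926 0.19335591] [[0.80382786 0.08551513 0.12206641]
 [0.93141502 0.41844836 0.19171305]]
```

```bash
python3 -m inch '[[12.5,5.9,23.3,0,-0.117,0],[12.5,5.9,23.3,0,-0.117,0],[12.5,5.9,23.3,0,-0.117,0],[12.5,5.9,23.3,0,-0.117,0],[12.5,5.9,23.3,0,-0.117,0],[12.5,5.9,23.3,0,-0.117,0],[12.5,5.9,23.3,0,-0.117,0],[12.5,5.9,23.3,0,-0.117,0],[12.5,5.9,23.3,0,-0.117,0],[12.5,5.9,23.3,0,-0.117,0],[12.5,5.9,23.3,0,-0.117,0],[12.5,5.9,23.3,0,-0.117,0]]' && python3 -m inch '[[12.5,5.9,23.3,0,-0.117,0],[12.5,5.9,23.3,0,-0.117,0],[12.5,5.9,23.3,0,-0.117,0],[0,0,0,0,0,0],[0,0,0,0,0,0]]'; python3 - <<'E'
from h import *
s,M=st(); print(s['q'].round(2),np.degrees(np.arctan2(M[1,0],M[0,0]))); snap('wrist','w1')
E
```

```text
clock: 1.15
tool_pos: [0.5099, -0.4012, 0.1673]
eef_rot: [-0.7, -0.099, 0.098, 0.7]
contact_force: [0.8, -0.6, 0.8]
opening: 0.999
clock: 1.57
tool_pos: [0.517, -0.3219, 0.1499]
eef_rot: [-0.672, -0.218, 0.219, 0.673]
contact_force: [0.6, 0.2, -0.0]
opening: 1.003
t 1.57 p [ 0.517  -0.3219  0.1499] op 1.003 F [ 0.6  0.2 -0. ]
[[ 0.809 -0.001 -0.587]
 [ 0.587  0.001  0.809]
 [-0.    -1.     0.002]]
[ 0.8   0.84 -0.58  1.68  0.6   0.81  0.57] 35.96556760500746
```

View pics/w1.png

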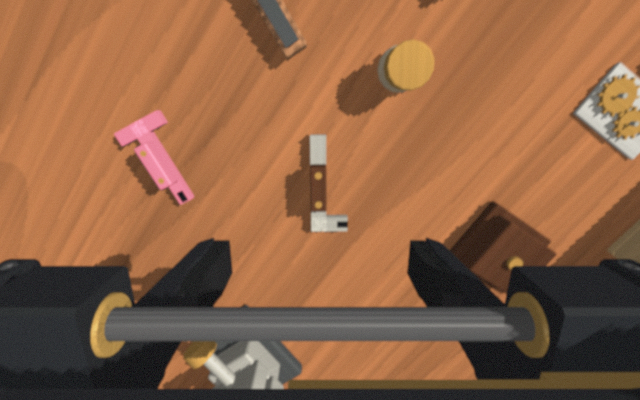

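```bash
cat >> h.py <<'E'
def mask_rect(v,box,lo,hi,n,d,show=None):
    u0,v0,u1,v1=box; hsv=cv2.cvtColor(v.img,cv2.COLOR_RGB2HSV)[v0:v1,u0:u1]
    m=cv2.inRange(hsv,np.array(lo),np.array(hi))
    cs=cv2.findContours(m,cv2.RETR_EXTERNAL,cv2.CHAIN_APPROX_NONE)[0]
    c=max(cs,key=cv2.contourArea).reshape(-1,2)+[u0,v0]
    P=np.array([v.plane(a,b,n,d) for a,b in c])
    return c,P
E
python3 - <<'E'
from h import *
v=V('w1'); hsv=cv2.cvtColor(v.img,cv2.COLOR_RGB2HSV)
for p in ((318,187),(318,150),(318,222),(340,224),(300,187),(330,187)): print(p,hsv[p[1],p[0]],v.pt(*p).round(4))
Z=np.array([0,0,1.])
C=v.cloud()[125:240,295:360]; H=hsv[125:240,295:360]
for nm,m,z in (('steelcol',(H[...,1]<60),.01),('top z>.02',C[...,2]>.019,.026)):
    m=m.astype(np.uint8); cs=cv2.findContours(m,cv2.RETR_EXTERNAL,cv2.CHAIN_APPROX_NONE)[0]
    for c in cs:
        if cv2.contourArea(c)<40: continue
        c=c.reshape(-1,2)+[295,125]; rc=cv2.minAreaRect(c.astype(np.float32)); print(nm,rc)
        P=np.array([v.plane(a,b,Z,z)[:2] for a,b in c]); r2=cv2.minAreaRect(P.astype(np.float32)); print('   world',np.round(r2[0],4),np.round(r2[1],4),r2[2])
cv2.imwrite('pics/c4.png',cv2.resize(v.img[120:245,270:380,::-1],None,fx=5,fy=4.8))
E
```

```text
(318, 187) [ 12 151 103] [ 0.5146 -0.322   0.026 ]
(318, 150) [ 23  21 192] [ 0.4975 -0.2985  0.0094]
(318, 222) [ 26  25 216] [ 0.5371 -0.3533  0.0102]
(340, 224) [ 8 34 30] [ 0.555  -0.3427  0.0104]
(300, 187) [ 12 143 109] [ 5.051e-01 -3.380e-01 -4.000e-04]
(330, 187) [ 12 150 185] [ 5.278e-01 -3.213e-01  4.000e-04]
steelcol ((328.5, 221.0), (20.0, 35.0), 90.0)
   world [ 0.5447 -0.3468] [0.0331 0.0201] 35.91349792480469
steelcol ((317.5, 149.5), (29.0, 15.0), 90.0)
   world [ 0.4969 -0.2984] [0.0133 0.0255] 35.908180236816406
top z>.02 ((318.5, 188.0), (46.0, 15.0), 90.0)
   world [ 0.5158 -0.3229] [0.0131 0.041 ] 35.912288665771484
```

View pics/c4.png

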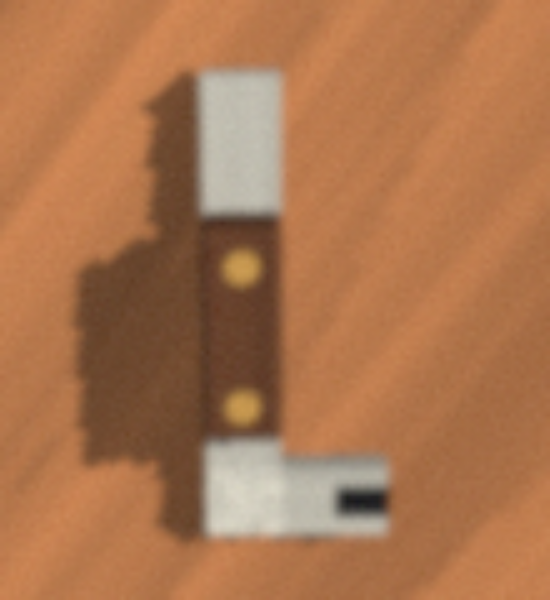

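```bash
python3 - <<'E'
from h import *
d=np.radians
go([.516,-.111,.15],toolM([np.cos(d(-55)),np.sin(d(-55)),0],[0,0,-1]))
E
```

```text
N 14 row [-1.9, 0.0, 16.8] [0.0, 0.1132, -0.0] | total t [123.8  -0.  173.3] rv [ 1.000e-03  1.584e+00 -1.000e-03]
```

```bash
python3 -m inch '[[-2,0,16.8,0,0.113,0],[-2,0,16.8,0,0.113,0],[-2,0,16.8,0,0.113,0],[-2,0,16.8,0,0.113,0],[-2,0,16.8,0,0.113,0],[-2,0,16.8,0,0.113,0],[-2,0,16.8,0,0.113,0],[-2,0,16.8,0,0.113,0],[-2,0,16.8,0,0.113,0],[-2,0,16.8,0,0.113,0],[-2,0,16.8,0,0.113,0],[-2,0,16.8,0,0.113,0]]' >/dev/null && python3 -m inch '[[-2,0,16.8,0,0.113,0],[-2,0,16.8,0,0.113,0],[0,0,0,0,0,0],[0,0,0,0,0,0]]'; python3 - <<'E'
from h import *
s,M=st(); print(s['q'].round(2),np.degrees(np.arctan2(M[1,0],M[0,0]))); snap('wrist','w2')
v=V('w2'); hsv=cv2.cvtColor(v.img,cv2.COLOR_RGB2HSV)
cv2.imwrite('pics/c5.png',cv2.resize(v.img[100:250,240:400,::-1],None,fx=4,fy=4))
E
```

```text
clock: 2.95
tool_pos: [0.5158, -0.1116, 0.1504]
eef_rot: [0.628, -0.324, 0.325, -0.628]
contact_force: [-0.8, -0.5, -0.0]
opening: 1.001
t 2.95 p [ 0.5158 -0.1116  0.1504] op 1.001 F [-0.8 -0.5 -0. ]
[[ 0.578  0.001  0.816]
 [-0.816 -0.001  0.578]
 [ 0.002 -1.     0.   ]]
[ 0.17  0.69 -0.08  1.95  0.11  0.5  -0.94] -54.679539905987944
```

View pics/c5.png

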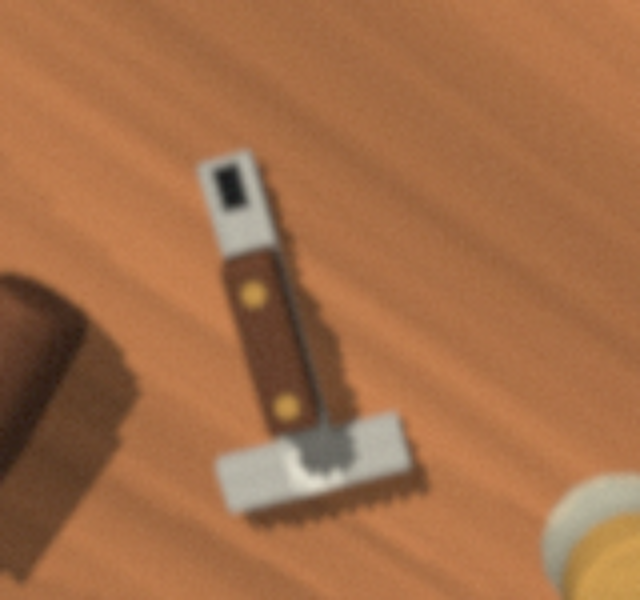

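View pics/w2.png

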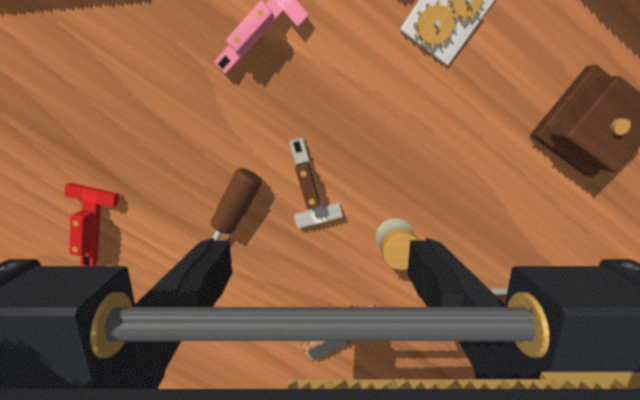

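```bash
python3 - <<'E'
from h import *
v=V('w2'); Z=np.array([0,0,1.])
a=v.plane(303.25,173.5,Z,.026);b=v.plane(311.75,201.75,Z,.026)
print(a,b,(a+b)/2,'yaw x',np.degrees(np.arctan2(*(b-a)[1::-1])),np.linalg.norm(b-a))
C=v.cloud()[150:220,290:345];m=(C[...,2]>.019).astype(np.uint8)
c=max(cv2.findContours(m,cv2.RETR_EXTERNAL,cv2.CHAIN_APPROX_NONE)[0],key=cv2.contourArea).reshape(-1,2)+[290,150]
P=np.array([v.plane(*q,Z,.026)[:2] for q in c]);print(cv2.minAreaRect(P.astype(np.float32)))
for q in ((329,206),(301,146),(350,190)): print(v.pt(*q))
v=V('w1');a=v.plane(270+242/5,120+268/4.8,Z,.026);b=v.plane(270+242/5,120+408/4.8,Z,.026);print((a+b)/2)
# tray hover: tool y=-n
c=np.array([.5597,.2405,.0657]);yw=np.radians(39.6);n=np.array([-.5*np.cos(yw),-.5*np.sin(yw),.866]);xh=np.array([.866*np.cos(yw),.866*np.sin(yw),.5]);yh=np.cross(n,xh)
print(n,xh,yh)
go(c+n*.14-xh*0.0,toolM(-yh,-n))
E
```

```text
[ 0.51815586 -0.09363972  0.026     ] [ 0.50161362 -0.113949    0.026     ] [ 0.50988474 -0.10379436  0.026     ] yaw x -129.16338569894788 0.026193748611660565
((0.5111467242240906, -0.10288495570421219), (0.04048003628849983, 0.01242170948535204), 50.45082473754883)
[ 0.50190527 -0.13297424  0.00620012]
[ 0.53382034 -0.0796189   0.00986255]
[ 0.52479761 -0.14107946  0.0006268 ]
[ 0.51681618 -0.32446722  0.026     ]
[-0.38525662 -0.31871199  0.866     ] [0.66726447 0.55200918 0.5       ] [-6.37395943e-01  7.70479340e-01 -2.77555756e-17]
N 9 row [-27.9, 0.7, 20.5] [0.0583, -0.0082, 0.0023] | total t [-257.   -37.1  170.5] rv [ 0.524 -0.074  0.021]
```

```bash
python3 -m inch '[[-27.9,0.7,20.5,0.058,-0.008,0.002],[-27.9,0.7,20.5,0.058,-0.008,0.002],[-27.9,0.7,20.5,0.058,-0.008,0.002],[-27.9,0.7,20.5,0.058,-0.008,0.002],[-27.9,0.7,20.5,0.058,-0.008,0.002],[-27.9,0.7,20.5,0.058,-0.008,0.002],[-27.9,0.7,20.5,0.058,-0.008,0.002],[-27.9,0.7,20.5,0.058,-0.008,0.002],[-27.9,0.7,20.5,0.058,-0.008,0.002],[0,0,0,0,0,0],[0,0,0,0,0,0]]' 0; python3 - <<'E'
from h import *
s,M=st(); print(s['q'].round(2)); snap('wrist','w3')
E
```

```text
clock: 3.92
tool_pos: [0.5206, 0.1128, 0.1797]
eef_rot: [-0.513, 0.248, -0.352, 0.742]
contact_force: [-1.0, 0.1, 0.5]
opening: 0.191
t 3.92 p [0.5206 0.1128 0.1797] op 0.191 F [-1.   0.1  0.5]
[[ 0.63   0.268  0.729]
 [-0.777  0.225  0.588]
 [-0.007 -0.937  0.35 ]]
[ 0.01  0.61 -0.32  2.19  0.58  0.04 -1.69]
```

View pics/w3.png

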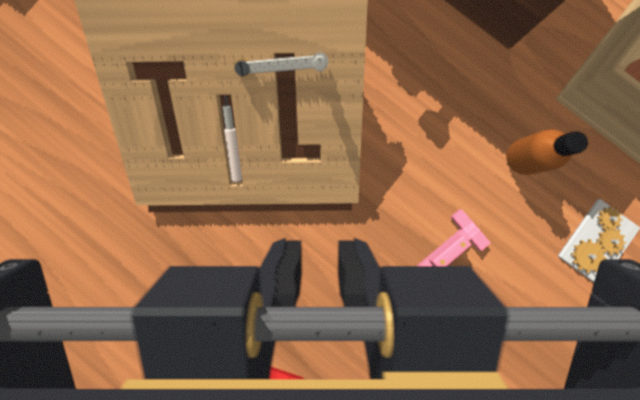

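```bash
cat >> h.py <<'E'
tc0=np.array([.5597,.2405,.0657]);_y=np.radians(39.6)
tn=np.array([-.5*np.cos(_y),-.5*np.sin(_y),.75**.5]);tx=np.array([.75**.5*np.cos(_y),.75**.5*np.sin(_y),.5]);ty=np.cross(tn,tx)
def face(x,y,z): return tc0+x*tx+y*ty+z*tn
def tray(p): d=np.asarray(p)-tc0; return np.array([d@tx,d@ty,d@tn])
def tiltM(deg,sgn=-1): # tool at tray, back leaning deg from normal towards +x of face; tool x = sgn*ty
    b=np.sin(np.radians(deg))*tx+np.cos(np.radians(deg))*tn
    return toolM(sgn*ty,-b)
E
python3 - <<'E'
from h import *
M=tiltM(15); go(tc0-M[:,1]*.12,M)
v=V('w3')
for nm,q in dict(pivot=(242,69),posttop=(320,62),Lcorner=(290,158)).items():
    for z in (0,.01,.03): print(nm,z,tray(v.plane(*q,tn,tn@tc0+z)).round(4))
E
```

```text
N 3 row [-24.7, 8.0, 25.4] [-0.0319, -0.0043, -0.0012] | total t [-74.4  26.5  75.1] rv [-0.096 -0.013 -0.004]
pivot 0 [ 0.0329 -0.0111 -0.    ]
pivot 0.01 [ 0.0338 -0.0133  0.01  ]
pivot 0.03 [ 0.0357 -0.0178  0.03  ]
posttop 0 [ 0.0374 -0.0751  0.    ]
posttop 0.01 [ 0.0381 -0.0751  0.01  ]
posttop 0.03 [ 0.0397 -0.0751  0.03  ]
Lcorner 0 [-0.0448 -0.0463  0.    ]
Lcorner 0.01 [-0.0411 -0.0473  0.01  ]
Lcorner 0.03 [-0.0338 -0.0493  0.03  ]
```

```bash
python3 -m inch '[[-24.7,8,25.4,-0.032,-0.004,-0.001],[-24.7,8,25.4,-0.032,-0.004,-0.001],[-24.7,8,25.4,-0.032,-0.004,-0.001],[0,0,0,0,0,0],[0,0,0,0,0,0]]'; python3 - <<'E'
from h import *
s,M=st(); print(s['q'].round(2)); M=tiltM(15); go(tc0-M[:,1]*.12,M)
snap('wrist','w4')
E
```

```text
clock: 4.38
tool_pos: [0.5356, 0.2254, 0.182]
eef_rot: [-0.55, 0.258, -0.335, 0.72]
contact_force: [0.4, -1.5, 0.1]
opening: 0.008
t 4.38 p [0.5356 0.2254 0.182 ] op 0.008 F [ 0.4 -1.5  0.1]
[[ 0.642  0.198  0.741]
 [-0.767  0.17   0.619]
 [-0.003 -0.965  0.261]]
[-0.24  0.65 -0.32  2.    0.48  0.29 -1.79]
N 1 row [3.7, -0.3, -2.9] [-0.0024, 0.0044, -0.0043] | total t [ 3.7 -0.3 -2.9] rv [-0.002  0.004 -0.004]
```

View pics/w4.png

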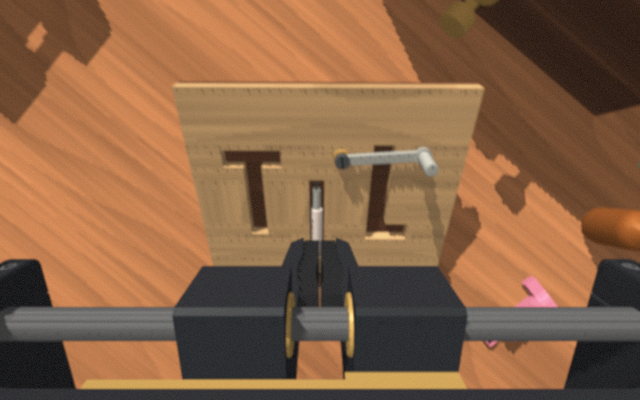

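```bash
python3 - <<'E'
from h import *
v=V('w4')
# rectify the face: 0.25 mm... pixel grid 3px/mm
xs=np.linspace(.1,-.1,600); ys=np.linspace(.12,-.12,720)
Wi=np.linalg.inv(v.wc)
X,Y=np.meshgrid(xs,ys,indexing='ij')
P=tc0+X[...,None]*tx+Y[...,None]*ty
c=P@Wi[:3,:3].T+Wi[:3,3]; u=(c[...,0]/c[...,2]*v.K[0,0]+v.K[0,2]).astype(np.float32); w=(c[...,1]/c[...,2]*v.K[1,1]+v.K[1,2]).astype(np.float32)
I=cv2.remap(v.img,u,w,cv2.INTER_CUBIC)
cv2.imwrite('pics/rect4.png',I[:,:,::-1])
# plane check
C=v.cloud(); 
for q in ((300,110),(200,130),(200,200),(300,200),(440,220),(460,110)): print(q,tray(C[q[1],q[0]]).round(4))
E
```

```text
(300, 110) [0.0712 0.0183 0.0012]
(200, 130) [0.0555 0.0945 0.001 ]
(200, 200) [-0.0085  0.1073 -0.0003]
(300, 200) [-0.0073  0.0207  0.0008]
(440, 220) [-0.0271 -0.1031  0.0018]
(460, 110) [ 0.0716 -0.0981  0.0013]
```

View pics/rect4.png

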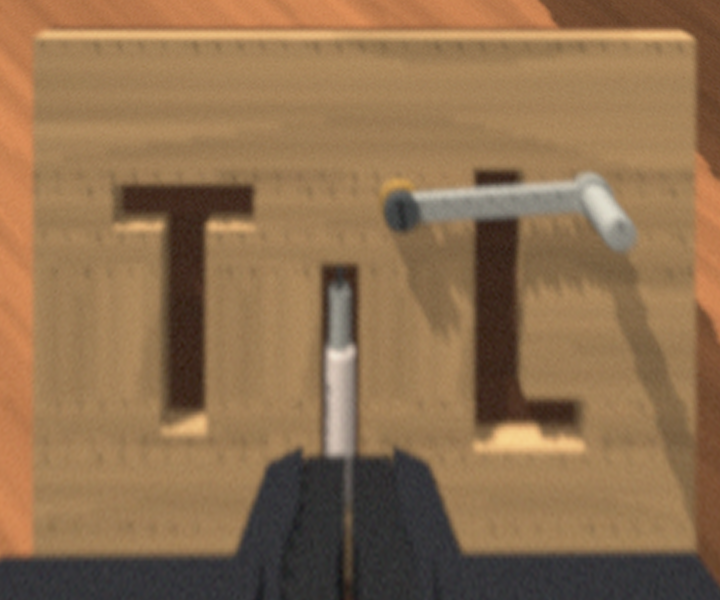

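```bash
python3 - <<'E'
from h import *
M=tiltM(15); g=face(.0305,-.0752,.013)
go(g-M[:,1]*.05,M); 
print('hover', g-M[:,1]*.05)
E
```

```text
N 3 row [25.6, 16.4, 8.5] [0.0002, 0.0004, -0.0008] | total t [76.9 49.  25.5] rv [ 0.001  0.001 -0.002]
hover [0.61300694 0.18700205 0.14050462]
```

```bash
python3 -m inch '[[25.6,16.4,8.5,0,0,0],[25.6,16.4,8.5,0,0,0],[25.6,16.4,8.5,0,0,0],[0,0,0,0,0,0],[0,0,0,0,0,0]]' 40 10; python3 - <<'E'
from h import *
s,M=st(); print(s['q'].round(2)); M=tiltM(15); g=face(.0305,-.0752,.013); go(g,M)
snap('wrist','w5'); snap('side','s5')
E
```

```text
clock: 4.85
tool_pos: [0.6136, 0.1824, 0.139]
eef_rot: [-0.551, 0.262, -0.339, 0.716]
contact_force: [-0.8, -0.2, -0.2]
opening: 0.357
t 4.85 p [0.6136 0.1824 0.139 ] op 0.357 F [-0.8 -0.2 -0.2]
[[ 0.633  0.197  0.748]
 [-0.774  0.163  0.612]
 [-0.001 -0.967  0.256]]
[-0.1   0.78 -0.36  1.84  0.51  0.34 -1.68]
N 2 row [-2.0, 24.6, 1.4] [0.0016, -0.0027, 0.0] | total t [-3.9 49.2  2.9] rv [ 0.003 -0.005  0.   ]
```

View pics/w5.png

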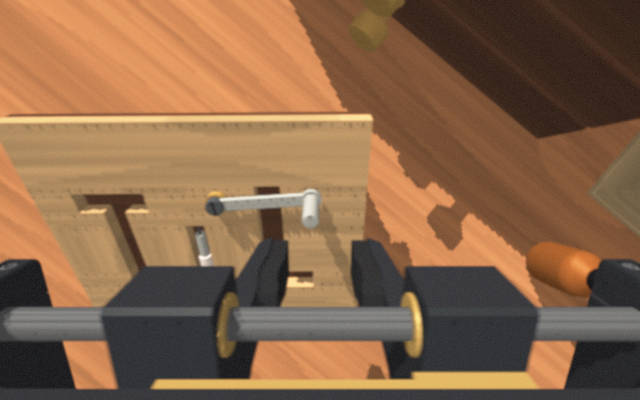

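```bash
python3 - <<'E'
from h import *
v=V('w5')
print('post top',tray(v.plane(311,222,tn,tn@tc0+.03)).round(4),'base',tray(v.plane(311,193,tn,tn@tc0+.007)).round(4),'pivot',tray(v.plane(213,205,tn,tn@tc0+.01)).round(4))
print('depth posttop',tray(v.pt(311,223)).round(4))
s,M=st(); p=v.plane(311,222,tn,tn@tc0+.03); print('in tool',(M.T@(p-s['tool_pos'])*1000).round(1)); print(tray(s['tool_pos']))
E
```

```text
post top [ 0.0377 -0.0745  0.03  ] base [ 0.0433 -0.0741  0.007 ] pivot [ 0.0366 -0.0118  0.01  ]
depth posttop [ 0.0379 -0.0745  0.0312]
t 4.95 p [0.6122 0.186  0.1406] op 0.44 F [ 0.2  0.5 -0.6]
[[ 0.637  0.197  0.745]
 [-0.77   0.166  0.615]
 [-0.002 -0.966  0.258]]
in tool [-0.9 32.1  3.8]
[ 0.04241001 -0.07548985  0.0619978 ]
```

```bash
python3 -m inch '[[0,0,0,0,0,0],[0,0,0,0,0,0]]'; python3 - <<'E'
from h import *
v=V('w4')
print('w4 post top',tray(v.plane(430.5,168,tn,tn@tc0+.03)).round(4),'pivot',tray(v.plane(342,161,tn,tn@tc0+.01)).round(4))
snap('wrist','w6'); snap('side','s6'); s,M=st()
for n in ('w6','s6'):
    v=V(n); q=v.proj(face(.035,-.0745,.03)).astype(int) if n=='w6' else np.array([357,155])
    q=np.clip(q,[80,60],[560,340]); print(n,q)
    cv2.imwrite(f'pics/{n}c.png',cv2.resize(v.img[q[1]-50:q[1]+50,q[0]-60:q[0]+60,::-1],None,fx=6,fy=6,interpolation=cv2.INTER_CUBIC))
E
```

```text
clock: 5.12
tool_pos: [0.6125, 0.1879, 0.1415]
eef_rot: [-0.551, 0.259, -0.337, 0.719]
contact_force: [-0.5, 0.7, -0.5]
opening: 0.451
w4 post top [ 0.039  -0.0746  0.03  ] pivot [ 0.0344 -0.0133  0.01  ]
t 5.22 p [0.6128 0.1881 0.1415] op 0.455 F [ 0.3  0.  -0.6]
[[ 0.64   0.199  0.743]
 [-0.769  0.167  0.617]
 [-0.001 -0.966  0.26 ]]
w6 [319 229]
s6 [357 155]
```

View pics/w6c.png

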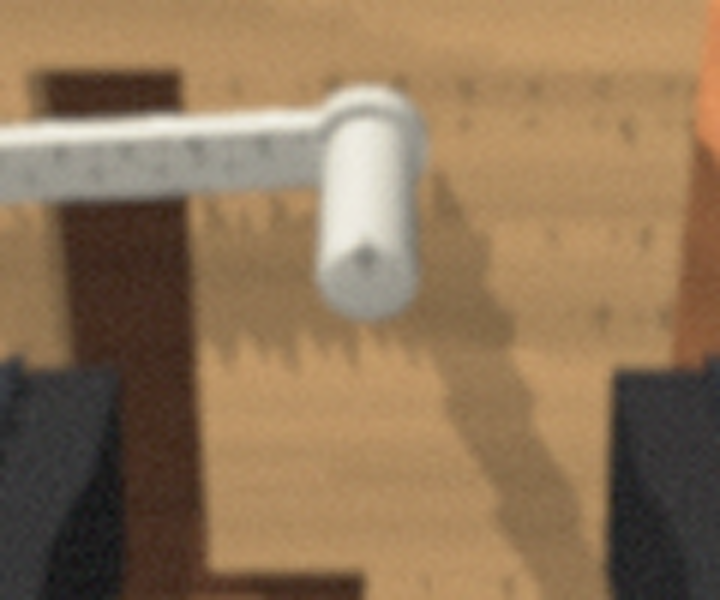

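View pics/s6c.png

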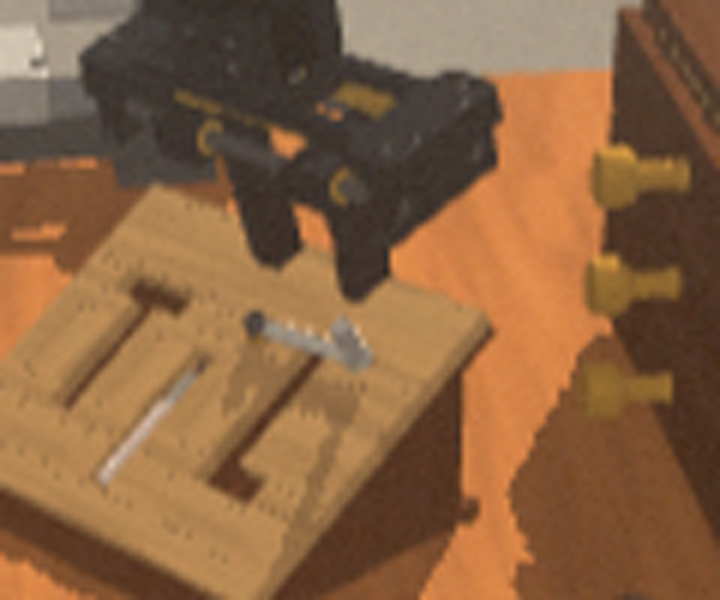

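```bash
python3 - <<'E'
from h import *
v=V('w6')
p=v.plane(320,224,tn,tn@tc0+.03);print('post top',tray(p).round(4),'pivot',tray(v.pt(*np.round(v.proj(face(.034,-.0125,.01))))).round(4), v.proj(face(.034,-.0125,.01)))
s,M=st(); print('tool',(M.T@(p-s['tool_pos'])*1000).round(1),tray(s['tool_pos']).round(4))
E
```

```text
post top [ 0.0392 -0.0746  0.03  ] pivot [ 0.035  -0.013   0.0119] [224.134385   211.61133702]
t 5.22 p [0.6128 0.1881 0.1415] op 0.455 F [ 0.3  0.  -0.6]
[[ 0.64   0.199  0.743]
 [-0.769  0.167  0.617]
 [-0.001 -0.966  0.26 ]]
tool [ 0.5 32.1  3.3] [ 0.0444 -0.0742  0.0619]
```

```bash
python3 -m inch '[[0.5,0,5.5,0,0,0],[0,16,0,0,0,0],[0,16,0,0,0,0],[0,16,0,0,0,0],[0,0,0,0,0,0],[0,0,0,0,0,0]]' 40 10; python3 -m inch '[[0,0,0,0,0,0],[0,0,0,0,0,0],[0,0,0,0,0,0],[0,0,0,0,0,0]]' 3; python3 - <<'E'
from h import *
s,M=st(); print(tray(s['tool_pos']).round(4)); snap('wrist','w7'); snap('side','s7'); 
v=V('s7');q=(357,155)
cv2.imwrite(f'pics/s7c.png',cv2.resize(v.img[q[1]-50:q[1]+50,q[0]-60:q[0]+60,::-1],None,fx=6,fy=6,interpolation=cv2.INTER_CUBIC))
E
```

```text
clock: 5.72
tool_pos: [0.627, 0.199, 0.0956]
eef_rot: [-0.551, 0.259, -0.336, 0.718]
contact_force: [0.2, 0.0, -0.3]
opening: 0.454
clock: 6.05
tool_pos: [0.6277, 0.1984, 0.0968]
eef_rot: [-0.55, 0.259, -0.337, 0.719]
contact_force: [0.1, -0.2, -0.2]
opening: 0.177
t 6.05 p [0.6277 0.1984 0.0968] op 0.177 F [ 0.1 -0.2 -0.2]
[[ 0.638  0.2    0.743]
 [-0.77   0.167  0.616]
 [-0.001 -0.965  0.261]]
[ 0.0377 -0.0757  0.0142]
```

View pics/s7c.png

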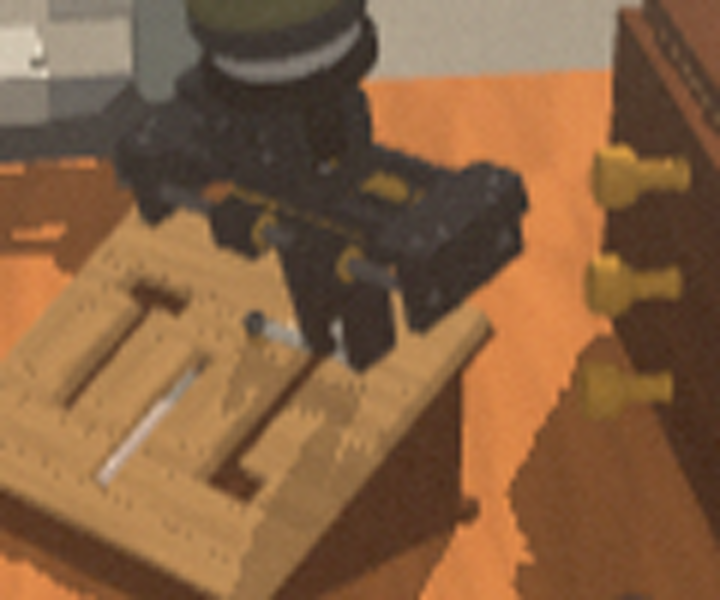

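```bash
python3 -m inch '[[0,0,0,0,0,0],[0,0,0,0,0,0]]' 3; python3 - <<'E'
from h import *
M=tiltM(15)
th=np.linspace(.05,1.4,10)
p=np.array([face(.062*np.sin(t),-.062*np.cos(t),0) for t in th])
print(((np.diff(p,axis=0))@M*1000).round(1).tolist())
E
```

```text
clock: 6.32
tool_pos: [0.6268, 0.1994, 0.0964]
eef_rot: [-0.55, 0.259, -0.336, 0.719]
contact_force: [-4.6, 1.1, 4.6]
opening: 0.105
[[-1.2, -2.4, 8.9], [-2.5, -2.3, 8.6], [-3.8, -2.2, 8.2], [-5.1, -2.0, 7.5], [-6.2, -1.8, 6.7], [-7.1, -1.5, 5.8], [-7.9, -1.2, 4.7], [-8.6, -0.9, 3.5], [-9.0, -0.6, 2.2]]
```

```bash
python3 -m inch '[[-1.2,-2.4,8.9,0,0,0],[-2.5,-2.3,8.6,0,0,0],[-3.8,-2.2,8.2,0,0,0],[-5.1,-2,7.5,0,0,0],[0,0,0,0,0,0],[0,0,0,0,0,0]]' 3; python3 - <<'E'
from h import *
s,M=st(); print(tray(s['tool_pos']).round(4)); snap('side','s8'); 
v=V('s8');q=(357,155)
cv2.imwrite(f'pics/s8c.png',cv2.resize(v.img[q[1]-50:q[1]+50,q[0]-60:q[0]+60,::-1],None,fx=6,fy=6,interpolation=cv2.INTER_CUBIC))
E
```

```text
clock: 6.82
tool_pos: [0.6428, 0.2285, 0.1141]
eef_rot: [-0.55, 0.259, -0.337, 0.719]
contact_force: [-2.7, -0.5, 4.2]
opening: 0.108
t 6.82 p [0.6428 0.2285 0.1141] op 0.108 F [-2.7 -0.5  4.2]
[[ 0.639  0.201  0.742]
 [-0.769  0.169  0.617]
 [-0.001 -0.965  0.262]]
[ 0.073  -0.0622  0.0137]
```

View pics/s8c.png

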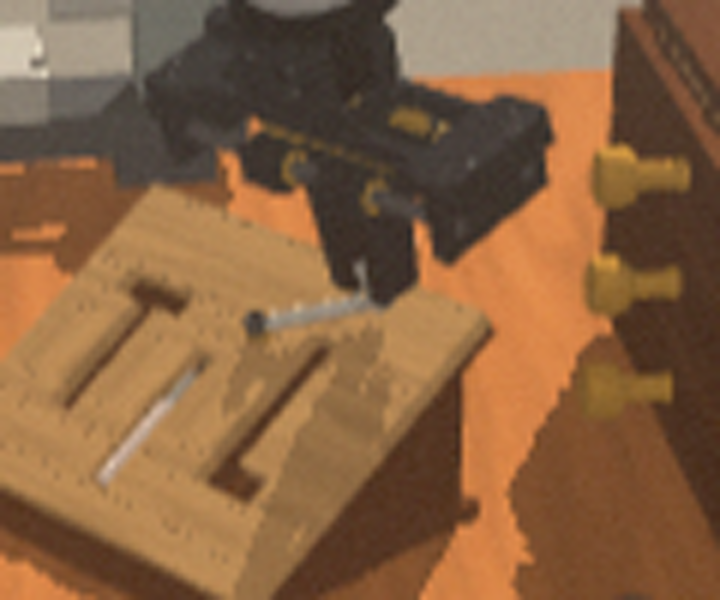

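Clip is following the gripper (post at crop (365,275), about 0.65 rad). Continuing the arc.

```bash
python3 -m inch '[[-6.2,-1.8,6.7,0,0,0],[-7.1,-1.5,5.8,0,0,0],[-7.9,-1.2,4.7,0,0,0],[-8.6,-0.9,3.5,0,0,0],[-9,-0.6,2.2,0,0,0],[0,0,0,0,0,0],[0,0,0,0,0,0]]' 3; python3 - <<'E'
from h import *
s,M=st(); print(tray(s['tool_pos']).round(4)); snap('side','s9');snap('wrist','w9') 
v=V('s9');q=(357,155)
cv2.imwrite(f'pics/s9c.png',cv2.resize(v.img[q[1]-50:q[1]+50,q[0]-60:q[0]+60,::-1],None,fx=6,fy=6,interpolation=cv2.INTER_CUBIC))
E
```

```text
clock: 7.45
tool_pos: [0.6334, 0.2744, 0.1266]
eef_rot: [-0.549, 0.258, -0.336, 0.721]
contact_force: [2.0, 1.0, 6.5]
opening: 0.108
t 7.45 p [0.6334 0.2744 0.1266] op 0.108 F [2.  1.  6.5]
[[ 0.641  0.201  0.741]
 [-0.767  0.172  0.618]
 [-0.003 -0.964  0.265]]
[ 0.0984 -0.0209  0.0136]
```

View pics/s9c.png

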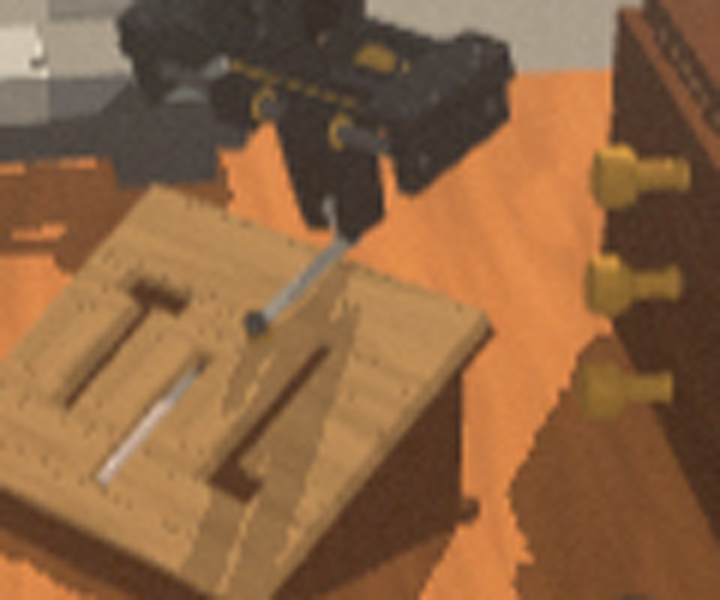

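View pics/w9.png

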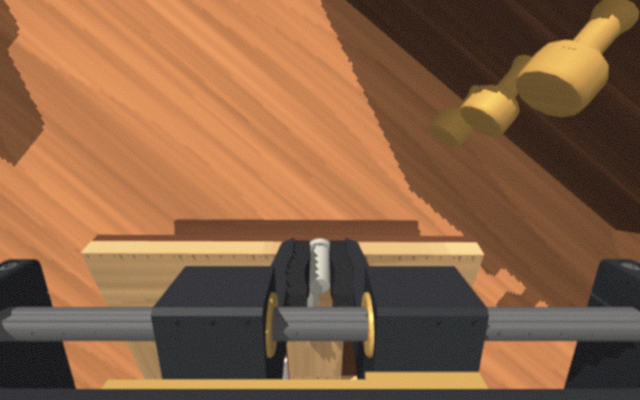

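```bash
cat >> h.py <<'E'
def pickM(yaw,deg,sgn=-1):
    y=np.radians(yaw); ox=np.array([np.cos(y),np.sin(y),0]);oy=np.array([-np.sin(y),np.cos(y),0]);oz=np.array([0,0,1.])
    b=np.sin(np.radians(deg))*ox+np.cos(np.radians(deg))*oz
    return toolM(sgn*oy,-b),ox,oy,b
E
python3 -m inch '[[0,0,0,0,0,0],[0,0,0,0,0,0],[0,0,0,0,0,0],[0,-20,0,0,0,0],[0,-30,0,0,0,0],[0,-30,0,0,0,0],[0,0,0,0,0,0]]' 40 10; python3 - <<'E'
from h import *
s,_=st();M,ox,oy,b=pickM(126.6,15); g=np.array([.516,-.3235,.014])-ox*.0016; print(s['q'].round(2))
go(g+b*.07,M)
E
```

```text
clock: 8.13
tool_pos: [0.6185, 0.2575, 0.2071]
eef_rot: [-0.548, 0.258, -0.338, 0.72]
contact_force: [-0.3, 0.7, 0.6]
opening: 0.449
t 8.13 p [0.6185 0.2575 0.2071] op 0.449 F [-0.3  0.7  0.6]
[[ 0.638  0.205  0.742]
 [-0.77   0.17   0.615]
 [-0.    -0.964  0.266]]
[-0.19  0.72 -0.42  1.72  0.44  0.52 -1.71]
N 16 row [-2.2, 7.0, -40.4] [-0.0265, -0.0958, 0.0003] | total t [ 365.4    1.6 -466.1] rv [-0.424 -1.532  0.005]
```

```bash
cat >> h.py <<'E'
def path(N,x,a):
    s=r.get_state(); M=R.from_quat(s['eef_rot']).as_matrix(); p=s['tool_pos'].copy(); out=[]
    for _ in range(N):
        p=p+M@(x/1000); M=M@R.from_rotvec(a).as_matrix(); out.append(p)
    print(np.round(out[::3],3).tolist())
E
python3 - <<'E'
from h import *
s,_=st();M,ox,oy,b=pickM(126.6,15); g=np.array([.516,-.3235,.014])-ox*.0016
path(*go(g+b*.07,M)); path(*go(g+b*.07+[0,0,.08],M))
E
```

```text
t 8.13 p [0.6185 0.2575 0.2071] op 0.449 F [-0.3  0.7  0.6]
[[ 0.638  0.205  0.742]
 [-0.77   0.17   0.615]
 [-0.    -0.964  0.266]]
N 16 row [-2.2, 7.0, -40.4] [-0.0265, -0.0958, 0.0003] | total t [ 365.4    1.6 -466.1] rv [-0.424 -1.532  0.005]
[[0.589, 0.236, 0.19], [0.512, 0.151, 0.143], [0.463, 0.044, 0.109], [0.444, -0.075, 0.087], [0.459, -0.197, 0.078], [0.506, -0.31, 0.082]]
N 16 row [-1.5, 2.0, -40.3] [-0.0265, -0.0958, 0.0003] | total t [ 365.4  -75.5 -444.8] rv [-0.424 -1.532  0.005]
[[0.588, 0.234, 0.195], [0.511, 0.146, 0.163], [0.462, 0.038, 0.144], [0.443, -0.081, 0.137], [0.459, -0.201, 0.143], [0.506, -0.31, 0.162]]
```

```bash
python3 - <<'E'
from h import *
d=np.radians
path(*go([.58,-.03,.19],toolM([np.cos(d(-7)),np.sin(d(-7)),0],[0,0,-1])))
E
```

```text
N 8 row [14.9, -2.8, -34.1] [-0.032, -0.094, 0.0127] | total t [ 196.8  -40.2 -210. ] rv [-0.256 -0.752  0.102]
[[0.602, 0.225, 0.201], [0.572, 0.118, 0.189], [0.573, 0.007, 0.188]]
```

```bash
python3 -m inch '[[15,-3,-34,-0.032,-0.094,0.013],[15,-3,-34,-0.032,-0.094,0.013],[15,-3,-34,-0.032,-0.094,0.013],[15,-3,-34,-0.032,-0.094,0.013],[15,-3,-34,-0.032,-0.094,0.013],[15,-3,-34,-0.032,-0.094,0.013],[15,-3,-34,-0.032,-0.094,0.013],[15,-3,-34,-0.032,-0.094,0.013],[0,0,0,0,0,0]]'; python3 - <<'E'
from h import *
s,_=st();M,ox,oy,b=pickM(126.6,15); g=np.array([.516,-.3235,.014])-ox*.0016; print(s['q'].round(2))
path(*go(g+b*.07,M))
E
```

```text
clock: 8.88
tool_pos: [0.5805, -0.0402, 0.1862]
eef_rot: [0.709, -0.049, 0.042, -0.703]
contact_force: [0.6, 0.1, -0.3]
opening: 0.454
t 8.88 p [ 0.5805 -0.0402  0.1862] op 0.454 F [ 0.6  0.1 -0.3]
[[ 0.992 -0.01   0.128]
 [-0.128 -0.008  0.992]
 [-0.009 -1.    -0.009]]
[ 0.37  0.78 -0.69  1.73  0.63  0.88 -0.73]
N 8 row [-16.8, 16.6, -30.2] [-0.0304, -0.0951, -0.014] | total t [ -38.2  107.6 -276.3] rv [-0.243 -0.761 -0.112]
[[0.56, -0.068, 0.17], [0.516, -0.165, 0.126], [0.503, -0.273, 0.091]]
```

```bash
python3 -m inch '[[-17,14,-30,-0.03,-0.095,-0.014],[-17,14,-30,-0.03,-0.095,-0.014],[-17,14,-30,-0.03,-0.095,-0.014],[-17,14,-30,-0.03,-0.095,-0.014],[-17,14,-30,-0.03,-0.095,-0.014],[-17,14,-30,-0.03,-0.095,-0.014],[-17,14,-30,-0.03,-0.095,-0.014],[-17,14,-30,-0.03,-0.095,-0.014],[0,0,0,0,0,0],[0,0,0,0,0,0],[0,0,0,0,0,0],[0,0,0,0,0,0]]'; python3 - <<'E'
from h import *
s,_=st();M,ox,oy,b=pickM(126.6,15); g=np.array([.516,-.3235,.014])-ox*.0016; print(s['q'].round(2))
go(g+b*.05,M); snap('wrist','w10')
E
```

```text
clock: 9.88
tool_pos: [0.5049, -0.2953, 0.1018]
eef_rot: [0.749, 0.254, -0.191, -0.581]
contact_force: [0.1, -0.1, 0.5]
opening: 0.451
t 9.88 p [ 0.5049 -0.2953  0.1018] op 0.451 F [ 0.1 -0.1  0.5]
[[ 0.798  0.158 -0.582]
 [ 0.603 -0.195  0.774]
 [ 0.008 -0.968 -0.251]]
[ 0.69  0.83 -0.52  2.02  1.36  0.51 -0.25]
N 2 row [-4.1, 21.4, -3.7] [-0.0041, 0.0028, 0.0051] | total t [-8.4 42.7 -7.4] rv [-0.008  0.006  0.01 ]
```

View pics/w10.png

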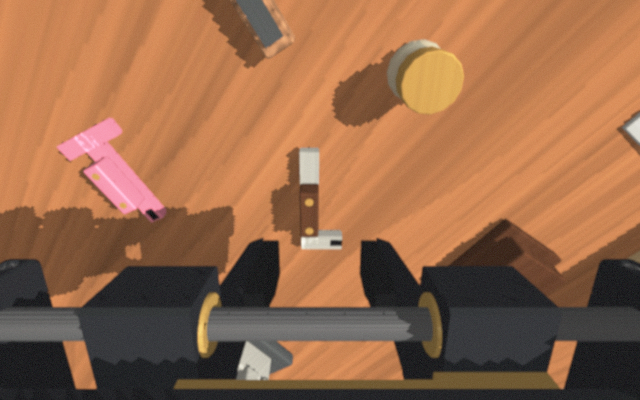

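```bash
python3 - <<'E'
from h import *
v=V('w10');Z=np.array([0,0,1.])
a=v.plane(309,202.5,Z,.026);b_=v.plane(309.3,231,Z,.026);m=(a+b_)/2
print(a,b_,m,'yaw',np.degrees(np.arctan2(*(a-b_)[1::-1])),np.linalg.norm(a-b_))
for q in ((309,160),(309,217),(320,240)): print(v.pt(*q).round(4))
C=v.cloud()[170:250,290:330];k=(C[...,2]>.02)&(C[...,2]<.03);c=max(cv2.findContours(k.astype(np.uint8),cv2.RETR_EXTERNAL,cv2.CHAIN_APPROX_NONE)[0],key=cv2.contourArea).reshape(-1,2)+[290,170]
P=np.array([v.plane(*q,Z,.026)[:2] for q in c]);print(cv2.minAreaRect(P.astype(np.float32)))
M,ox,oy,b=pickM(126.6,15); g=np.array([m[0],m[1],.014])-ox*.0016
go(g+b*.03,M);go(g,M)
E
```

```text
[ 0.50902712 -0.31356556  0.026     ] [ 0.52442998 -0.33434815  0.026     ] [ 0.51672855 -0.32395685  0.026     ] yaw 126.54370487689172 0.025868210109422488
[ 0.4939 -0.2933  0.0083]
[ 0.5169 -0.3244  0.0252]
[ 0.5446 -0.3472  0.0095]
((0.5148844122886658, -0.321929931640625), (0.013804418966174126, 0.042986903339624405), 36.61949157714844)
N 2 row [-4.1, 31.5, -4.0] [-0.0039, 0.003, 0.005] | total t [-8.3 63.  -8.2] rv [-0.008  0.006  0.01 ]
N 3 row [-2.8, 31.0, -2.7] [-0.0026, 0.002, 0.0034] | total t [-8.6 93.  -8.4] rv [-0.008  0.006  0.01 ]
```

```bash
python3 -m inch '[[-8.5,20,-8.4,-0.008,0.006,0.01],[0,25,0,0,0,0],[0,25,0,0,0,0],[0,15,0,0,0,0],[0,0,0,0,0,0],[0,0,0,0,0,0],[0,0,0,0,0,0],[0,0,0,0,0,0]]' 40 10; python3 - <<'E'
from h import *
v=V('w10');m=[.5165,-.3237]
M,ox,oy,b=pickM(126.6,15); g=np.array([m[0],m[1],.014])-ox*.0016
st();go(g,M);snap('wrist','w11')
E
```

```text
clock: 10.6
tool_pos: [0.5162, -0.3261, 0.0231]
eef_rot: [0.754, 0.249, -0.191, -0.577]
contact_force: [-0.1, -1.1, 0.5]
opening: 0.454
t 10.6 p [ 0.5162 -0.3261  0.0231] op 0.454 F [-0.1 -1.1  0.5]
[[ 0.804  0.155 -0.575]
 [ 0.595 -0.21   0.776]
 [-0.    -0.965 -0.261]]
N 1 row [1.7, 8.8, 2.5] [0.0024, -0.0012, -0.0006] | total t [1.7 8.8 2.5] rv [ 0.002 -0.001 -0.001]
```

View pics/w11.png

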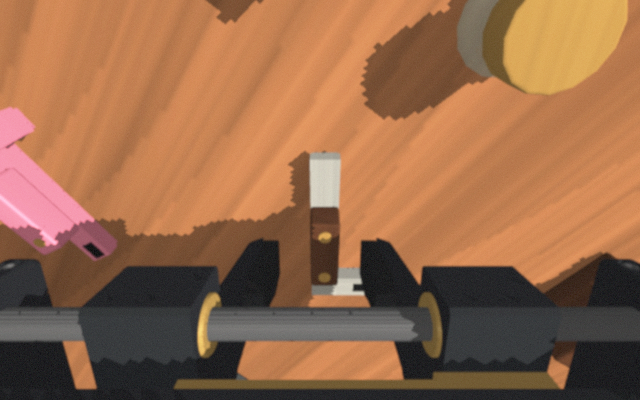

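```bash
python3 - <<'E'
from h import *
v=V('w11');Z=np.array([0,0,1.])
a=v.plane(325,237.5,Z,.026);b_=v.plane(325,277,Z,.026);m=(a+b_)/2
print(m,np.linalg.norm(a-b_))
M,ox,oy,b=pickM(126.6,15); g=np.array([m[0],m[1],.014])-ox*.0016
go(g,M)
E
```

```text
[ 0.51666471 -0.32358916  0.026     ] 0.025770920306023064
N 1 row [2.1, 8.7, 2.6] [0.0026, -0.0015, -0.0008] | total t [2.1 8.7 2.6] rv [ 0.003 -0.001 -0.001]
```

```bash
python3 -m inch '[[2.1,8.7,2.6,0,0,0],[0,0,0,0,0,0],[0,0,0,0,0,0],[0,0,0,0,0,0]]' 40 10; python3 -m inch '[[0,0,0,0,0,0],[0,0,0,0,0,0],[0,0,0,0,0,0],[0,0,0,0,0,0],[0,0,0,0,0,0],[0,0,0,0,0,0]]' 4 30;  python3 - <<'E'
from h import *
st();snap('wrist','w12')
E
```

```text
clock: 10.98
tool_pos: [0.517, -0.3253, 0.0133]
eef_rot: [0.754, 0.248, -0.191, -0.577]
contact_force: [-0.4, 0.5, 0.7]
opening: 0.454
clock: 11.48
tool_pos: [0.5171, -0.3251, 0.0128]
eef_rot: [0.754, 0.248, -0.191, -0.578]
contact_force: [-0.4, 0.5, 1.1]
opening: 0.154
t 11.48 p [ 0.5171 -0.3251  0.0128] op 0.154 F [-0.4  0.5  1.1]
[[ 0.804  0.154 -0.574]
 [ 0.595 -0.21   0.776]
 [-0.001 -0.966 -0.26 ]]
```

View pics/w12.png

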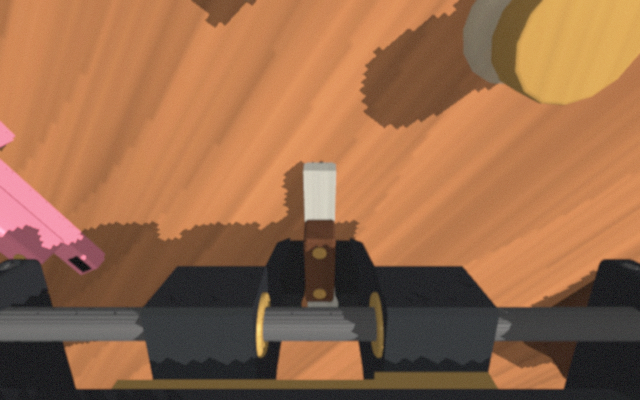

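```bash
python3 -m inch '[[0,0,0,0,0,0],[0,0,0,0,0,0],[0,-1.8,0,0,0,0],[0,0,0,0,0,0],[0,0,0,0,0,0]]' 22 10; python3 -m inch '[[0,0,0,0,0,0],[0,0,0,0,0,0],[0,0,0,0,0,0],[0,0,0,0,0,0],[0,0,0,0,0,0]]' 4 30;  python3 - <<'E'
from h import *
st()
E
python3 -m inch '[[0,-15,0,0,0,0],[0,-25,0,0,0,0],[0,-30,0,0,0,0],[0,0,0,0,0,0],[0,0,0,0,0,0],[0,0,0,0,0,0]]';python3 - <<'E'
from h import *
st();snap('wrist','w13')
E
```

```text
clock: 11.95
tool_pos: [0.5165, -0.3249, 0.0144]
eef_rot: [0.754, 0.248, -0.191, -0.578]
contact_force: [-0.6, -0.2, 0.3]
opening: 0.25
clock: 12.37
tool_pos: [0.5166, -0.3248, 0.0144]
eef_rot: [0.754, 0.248, -0.191, -0.578]
contact_force: [0.5, 0.6, -0.6]
opening: 0.156
t 12.37 p [ 0.5166 -0.3248  0.0144] op 0.156 F [ 0.5  0.6 -0.6]
[[ 0.804  0.153 -0.574]
 [ 0.594 -0.21   0.776]
 [-0.001 -0.966 -0.26 ]]
clock: 12.87
tool_pos: [0.5054, -0.3105, 0.0815]
eef_rot: [0.754, 0.247, -0.191, -0.578]
contact_force: [0.2, 0.6, -1.7]
opening: 0.158
t 12.87 p [ 0.5054 -0.3105  0.0815] op 0.158 F [ 0.2  0.6 -1.7]
[[ 0.804  0.152 -0.574]
 [ 0.594 -0.21   0.776]
 [-0.002 -0.966 -0.26 ]]
```

View pics/w13.png

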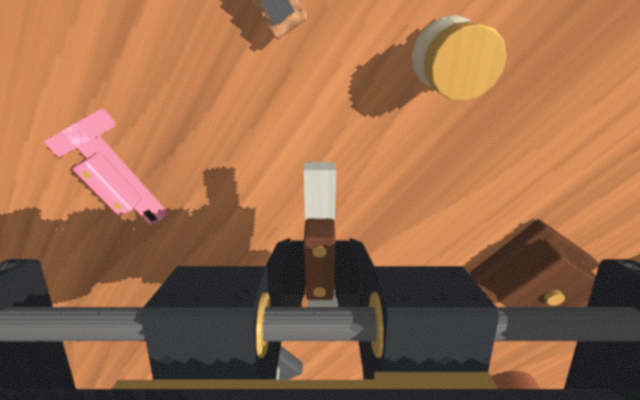

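```bash
python3 - <<'E'
from h import *
d=np.radians
v=V('w13'); s,M=st(); T=s['tool_pos']
# object frame in tool: oz,ox in world from grip
oz=M@(R.from_rotvec([0,0,0]).as_matrix()@np.array([0,-np.cos(d(15)),-np.sin(d(15))])); ox=M@np.array([0,-np.sin(d(15)),np.cos(d(15))]); oy=np.cross(oz,ox)
mid=T-oz*.0014+ox*.0009
for nm,q,h in (('end',(319.5,163),-.003),('dot1',(319.5,252),.013),('dot2',(319.5,292.5),.013),('hstart',(319.5,220),.013),('endL',(305,164),-.003),('endR',(336,164),-.003)):
    p=v.plane(*q,oz,oz@(mid+oz*h)); e=p-mid; print(nm,np.round([e@ox*1e3,e@oy*1e3,e@oz*1e3],1))
print('depth steel',[(v.pt(320,k)-mid)@oz for k in (170,190,210)], 'handle',(v.pt(320,270)-mid)@oz)
path(*go([.57,-.05,.19],toolM([np.cos(d(-5)),np.sin(d(-5)),0],[0,0,-1])))
E
```

```text
t 12.92 p [ 0.5051 -0.3105  0.081 ] op 0.156 F [-0.1  0.3 -1.1]
[[ 0.805  0.152 -0.574]
 [ 0.594 -0.21   0.777]
 [-0.003 -0.966 -0.259]]
end [48.   0.6 -3. ]
dot1 [11.9  0.6 13. ]
dot2 [-14.4   0.6  13. ]
hstart [29.6  0.6 13. ]
endL [47.6  6.8 -3. ]
endR [47.6 -6.5 -3. ]
depth steel [np.float64(-0.0023816492023846065), np.float64(-0.001957649101938545), np.float64(-0.002118697636808202)] handle 0.013804918960044207
N 8 row [18.7, -17.5, 26.8] [0.0314, 0.0899, 0.0115] | total t [ 206.6 -150.1  136.9] rv [0.251 0.719 0.092]
[[0.502, -0.275, 0.091], [0.513, -0.171, 0.128], [0.552, -0.077, 0.173]]
```

```bash
python3 -m inch '[[18.7,-17.5,26.8,0.031,0.09,0.011],[18.7,-17.5,26.8,0.031,0.09,0.011],[18.7,-17.5,26.8,0.031,0.09,0.011],[18.7,-17.5,26.8,0.031,0.09,0.011],[18.7,-17.5,26.8,0.031,0.09,0.011],[18.7,-17.5,26.8,0.031,0.09,0.011],[18.7,-17.5,26.8,0.031,0.09,0.011],[18.7,-17.5,26.8,0.031,0.09,0.011],[0,0,0,0,0,0]]'; python3 - <<'E'
from h import *
s,_=st(); print(s['q'].round(2))
M=tiltM(15); g=face(-.0036-.0009,-.0462,.003+.0014); path(*go(g-M[:,1]*.07,M))
E
```

```text
clock: 13.67
tool_pos: [0.5756, -0.0423, 0.1935]
eef_rot: [-0.704, 0.025, -0.036, 0.709]
contact_force: [2.2, 0.5, -2.0]
opening: 0.157
t 13.67 p [ 0.5756 -0.0423  0.1935] op 0.157 F [ 2.2  0.5 -2. ]
[[ 0.996  0.016  0.085]
 [-0.085  0.006  0.996]
 [ 0.015 -1.     0.008]]
[ 0.39  0.76 -0.7   1.76  0.63  0.84 -0.68]
N 7 row [-15.1, 11.6, 29.5] [0.0335, 0.113, -0.0133] | total t [-25.8  60.  230. ] rv [ 0.235  0.791 -0.093]
[[0.563, -0.011, 0.182], [0.549, 0.088, 0.153], [0.57, 0.189, 0.135]]
```

```bash
python3 -m inch '[[-15,11.6,29.5,0.033,0.113,-0.013],[-15,11.6,29.5,0.033,0.113,-0.013],[-15,11.6,29.5,0.033,0.113,-0.013],[-15,11.6,29.5,0.033,0.113,-0.013],[-15,11.6,29.5,0.033,0.113,-0.013],[-15,11.6,29.5,0.033,0.113,-0.013],[-15,11.6,29.5,0.033,0.113,-0.013],[0,0,0,0,0,0],[0,0,0,0,0,0],[0,0,0,0,0,0],[0,0,0,0,0,0]]'; python3 - <<'E'
from h import *
s,_=st(); print(s['q'].round(2))
M=tiltM(15); g=face(-.0036-.0009,-.0462,.003+.0014); go(g-M[:,1]*.07,M)
snap('wrist','w14')
E
```

```text
clock: 14.58
tool_pos: [0.5646, 0.1789, 0.1289]
eef_rot: [-0.557, 0.263, -0.337, 0.712]
contact_force: [-0.0, -1.2, -1.0]
opening: 0.153
t 14.58 p [0.5646 0.1789 0.1289] op 0.153 F [-0.  -1.2 -1. ]
[[ 0.635  0.186  0.75 ]
 [-0.773  0.152  0.616]
 [ 0.001 -0.971  0.24 ]]
[-0.17  0.75 -0.28  1.98  0.51  0.22 -1.73]
N 1 row [-4.5, -3.1, 12.4] [0.0192, -0.0031, 0.0019] | total t [-4.5 -3.1 12.4] rv [ 0.019 -0.003  0.002]
```

View pics/w14.png

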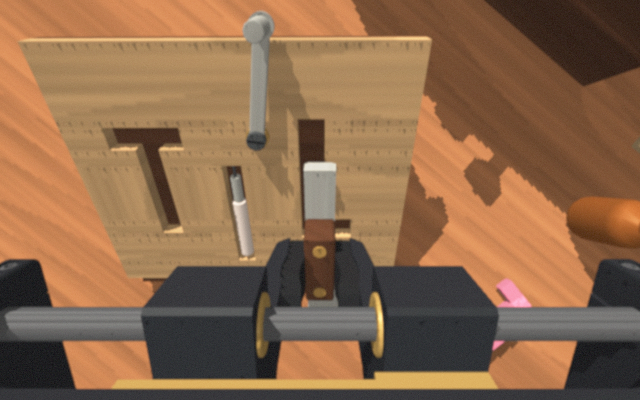

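```bash
python3 -m inch '[[-4.5,-3,12.4,0.019,-0.003,0.002],[0,0,0,0,0,0],[0,0,0,0,0,0],[0,0,0,0,0,0]]'; python3 - <<'E'
from h import *
s,_=st()
M=tiltM(15); g=face(-.0036-.0009,-.0462,.003+.0014); go(g-M[:,1]*.07,M)
snap('wrist','w15');v=V('w15')
cv2.imwrite('pics/w15c.png',cv2.resize(v.img[110:260,240:400,::-1],None,fx=4,fy=4,interpolation=cv2.INTER_CUBIC))
E
```

```text
clock: 14.97
tool_pos: [0.5708, 0.1916, 0.1359]
eef_rot: [-0.55, 0.259, -0.338, 0.719]
contact_force: [0.2, -0.1, -1.8]
opening: 0.153
t 14.97 p [0.5708 0.1916 0.1359] op 0.153 F [ 0.2 -0.1 -1.8]
[[ 0.638  0.201  0.743]
 [-0.77   0.167  0.616]
 [-0.001 -0.965  0.262]]
N 1 row [1.5, 0.6, -1.8] [-0.0028, 0.0011, -0.0009] | total t [ 1.5  0.6 -1.8] rv [-0.003  0.001 -0.001]
```

View pics/w15c.png

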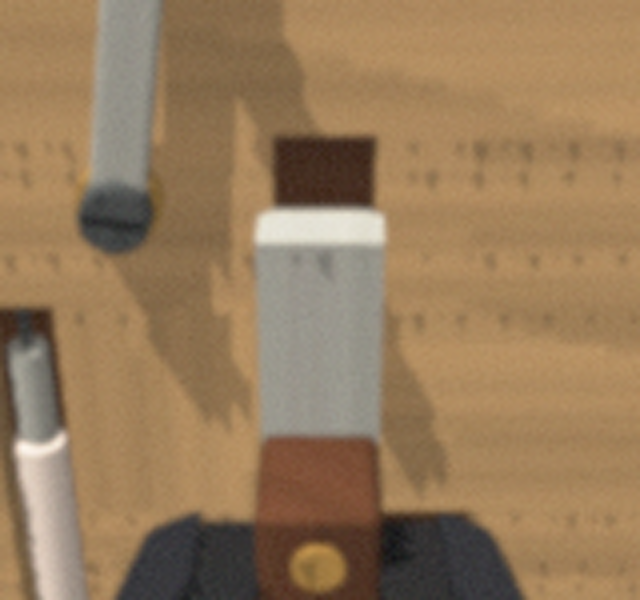

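```bash
python3 - <<'E'
from h import *
v=V('w15'); d=np.radians
for nm,q in (('cutL',(308.8,146)),('cutR',(334,146)),('cutTop',(321.4,144.3)),('armTopR?',(240+470/4,110+515/4))): print(nm,(tray(v.plane(*q,tn,tn@tc0))*1e3).round(1))
print('pivot',(tray(v.plane(240+115/4,110+215/4,tn,tn@tc0+.01))*1e3).round(1))
print('face depth',[(tray(v.pt(*q))*1e3).round(1) for q in ((280,200),(350,150),(350,200))])
s,M=st(); T=s['tool_pos']
M=tiltM(15)
# use pose at snap
C=v.wc; Tc=np.array([[1,-.0009,-.0009,.0004],[.0006,-.2974,.9547,-.1457],[-.0011,-.9547,-.2974,.0763],[0,0,0,1]])
TT=C@np.linalg.inv(Tc); M=TT[:3,:3];T=TT[:3,3]; print('tool',T,(tray(T)*1e3).round(1))
oz=M@np.array([0,-np.cos(d(15)),-np.sin(d(15))]); ox=M@np.array([0,-np.sin(d(15)),np.cos(d(15))]); oy=np.cross(oz,ox)
print('tilt err: ox.tn',ox@tn,'oy.tn',oy@tn,'ox.ty',ox@ty)
mid=T-oz*.0014+ox*.0009
for nm,q,h in (('endL',(304.3,171),-.003),('endR',(336,171),-.003),('end',(320,170.8),-.003),('dot',(319.3,110+567/4),.013)):
    e=v.plane(*q,oz,oz@(mid+oz*h))-mid; print(nm,np.round([e@ox*1e3,e@oy*1e3],1))
print('mid tray',tray(mid)*1e3)
E
```

```text
cutL [ 42.8 -38.1   0. ]
cutR [ 42.8 -54.2   0. ]
cutTop [ 43.9 -46.2  -0. ]
armTopR? [-33.4 -73.9   0. ]
pivot [ 35.1 -13.2  10. ]
face depth [array([  2.2, -17.2,   0.8]), array([ 40.4, -64.5,   1. ]), array([  3. , -66.2,   2. ])]
t 15.02 p [0.5706 0.1915 0.1357] op 0.153 F [ 0.7 -0.  -0.8]
[[ 0.638  0.201  0.743]
 [-0.77   0.167  0.616]
 [-0.001 -0.965  0.261]]
tool [0.57067852 0.19154031 0.13621921] [ 15.6 -44.7  72.4]
tilt err: ox.tn 0.002882102504209392 oy.tn 0.0007654409783811246 ox.ty 0.0009758367874583003
endL [44.2  6.3]
endR [44.1 -7.5]
end [44.2 -0.5]
dot [12.2 -0.2]
mid tray [ 16.46248118 -44.72010309  71.0484482 ]
```

```bash
python3 - <<'E'
from h import *
M=tiltM(15); g=face(-.0025,-.0459,.0204); go(g,M)
E
```

```text
N 2 row [0.6, 27.2, -1.9] [-0.0011, 0.0006, -0.0005] | total t [ 1.2 54.5 -3.9] rv [-0.002  0.001 -0.001]
```

```bash
python3 -m inch '[[1.2,10,-3.9,-0.002,0.001,-0.001],[0,22,0,0,0,0],[0,22,0,0,0,0],[0,0,0,0,0,0],[0,0,0,0,0,0],[0,0,0,0,0,0],[0,0,0,0,0,0]]'; python3 - <<'E'
from h import *
s,_=st(); print((tray(s['tool_pos'])*1e3).round(1),s['q'].round(2))
M=tiltM(15); g=face(-.0025,-.0459,.0204); go(g,M)
snap('wrist','w16');snap('side','s16');v=V('w16')
cv2.imwrite('pics/w16c.png',cv2.resize(v.img[110:260,240:400,::-1],None,fx=4,fy=4,interpolation=cv2.INTER_CUBIC))
v=V('s16');q=(340,175)
cv2.imwrite(f'pics/s16c.png',cv2.resize(v.img[q[1]-50:q[1]+50,q[0]-60:q[0]+60,::-1],None,fx=6,fy=6,interpolation=cv2.INTER_CUBIC))
E
```

```text
clock: 15.6
tool_pos: [0.5797, 0.1975, 0.0837]
eef_rot: [-0.55, 0.259, -0.338, 0.718]
contact_force: [-0.3, -0.1, -1.4]
opening: 0.155
t 15.6 p [0.5797 0.1975 0.0837] op 0.155 F [-0.3 -0.1 -1.4]
[[ 0.638  0.201  0.744]
 [-0.77   0.166  0.616]
 [ 0.    -0.965  0.261]]
[ -1.4 -45.9  21.6] [-0.24  0.84 -0.19  1.96  0.54  0.11 -1.76]
N 1 row [-0.0, 1.5, -0.8] [-0.0019, 0.0004, 0.0004] | total t [-0.   1.5 -0.8] rv [-0.002  0.     0.   ]
```

View pics/w16c.png

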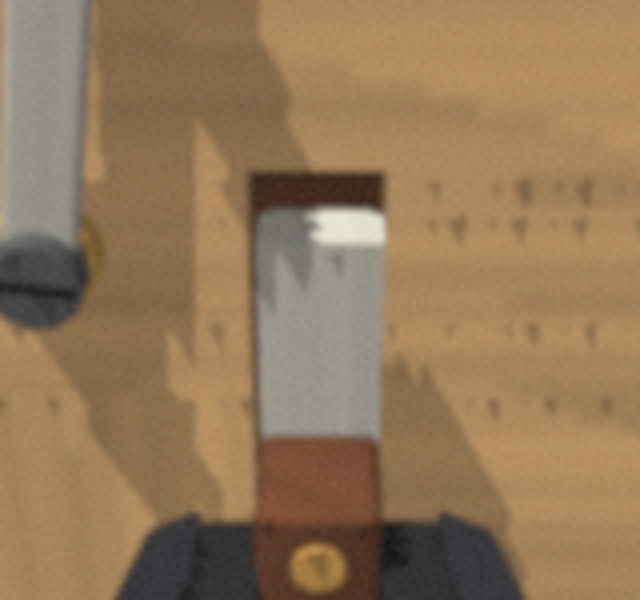

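View pics/s16c.png

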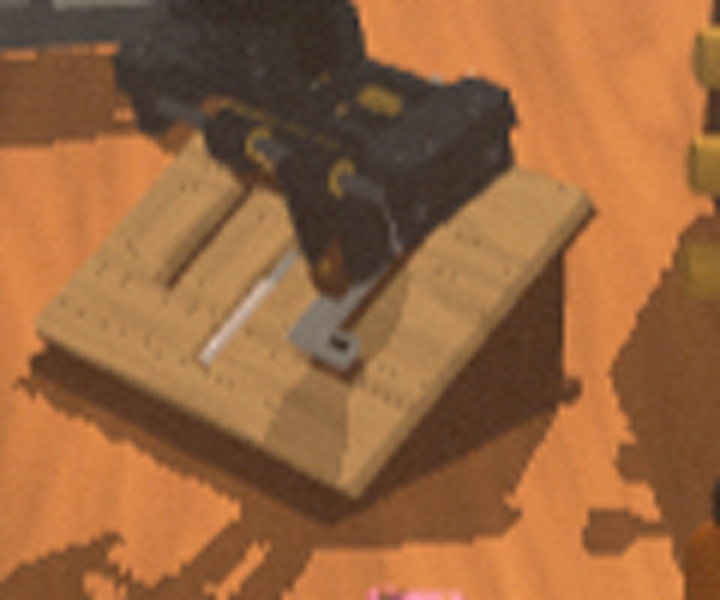

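```bash
python3 - <<'E'
from h import *
v=V('w16'); d=np.radians
Tc=np.array([[1,-.0009,-.0009,.0004],[.0006,-.2974,.9547,-.1457],[-.0011,-.9547,-.2974,.0763],[0,0,0,1]])
TT=v.wc@np.linalg.inv(Tc); M=TT[:3,:3];T=TT[:3,3]; print((tray(T)*1e3).round(1))
oz=M@np.array([0,-np.cos(d(15)),-np.sin(d(15))]); ox=M@np.array([0,-np.sin(d(15)),np.cos(d(15))]); oy=np.cross(oz,ox)
print('tilt err',ox@tn,oy@tn,ox@ty)
for z in (0,.001): print('cutTop',(tray(v.plane(319,153.8,tn,tn@tc0+z))*1e3).round(1),'L',(tray(v.plane(302.5,160,tn,tn@tc0+z))*1e3).round(1),'R',(tray(v.plane(336,160,tn,tn@tc0+z))*1e3).round(1))
e=v.plane(320,170.7,oz,oz@(T-oz*(.0014+.003))); print('end',(tray(e)*1e3).round(1))
e=v.plane(320,110+209/4,oz,oz@(T-oz*(.0014+.010))); print('end low',(tray(e)*1e3).round(1))
e=v.plane(319.5,110+567/4,oz,oz@(T-oz*(.0014-.013))); print('dot',(tray(e)*1e3).round(1))
print('face d',[(tray(v.pt(*q))*1e3).round(1) for q in ((350,150),(350,200),(310,180),(325,180))])
E
```

```text
[ -1.4 -45.9  21.9]
tilt err 0.0019746324742936873 -0.0007286403830715087 0.0005814676628118068
cutTop [ 43.7 -46.    0. ] L [ 40.4 -38.   -0. ] R [ 40.4 -54.2   0. ]
cutTop [ 44.1 -46.    1. ] L [ 40.9 -38.    1. ] R [ 40.9 -54.1   1. ]
end [ 43.8 -46.4  17.6]
end low [ 44.4 -46.4  10.6]
dot [ 11.7 -46.2  33.6]
face d [array([ 46.2, -60.6,   1.3]), array([ 18.1, -62. ,   1.2]), array([ 38.8, -42. ,  16.9]), array([ 39.4, -48.6,  17.9])]
```

```bash
python3 -m inch '[[-0.3,0.4,-1.35,-0.002,0,0],[0,2.9,0.78,0,0,0],[0,2.9,0.78,0,0,0],[0,0,0,0,0,0],[0,0,0,0,0,0],[0,0,0,0,0,0]]'; python3 - <<'E'
from h import *
s,M=st(); print((tray(s['tool_pos'])*1e3).round(1),s['q'].round(2), 'Ftray',np.round([s['contact_force']@a for a in (tx,ty,tn)],1))
snap('wrist','w17');v=V('w17')
cv2.imwrite('pics/w17c.png',cv2.resize(v.img[110:260,240:400,::-1],None,fx=4,fy=4,interpolation=cv2.INTER_CUBIC))
E
```

```text
clock: 16.2
tool_pos: [0.5804, 0.199, 0.0764]
eef_rot: [-0.552, 0.259, -0.337, 0.717]
contact_force: [0.5, 0.3, -1.3]
opening: 0.154
t 16.2 p [0.5804 0.199  0.0764] op 0.154 F [ 0.5  0.3 -1.3]
[[ 0.638  0.198  0.744]
 [-0.77   0.164  0.616]
 [-0.    -0.966  0.257]]
[ -3.7 -45.2  14.5] [-0.25  0.85 -0.19  1.96  0.54  0.11 -1.76] Ftray [-0.2 -0.1 -1.4]
```

View pics/w17c.png

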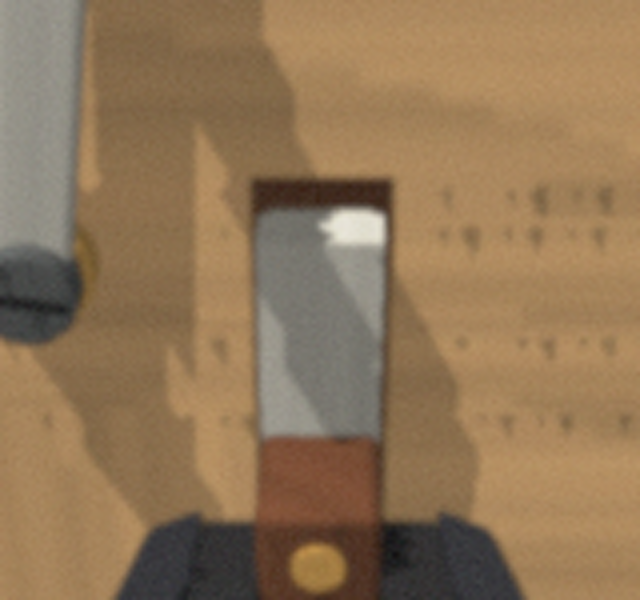

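```bash
cat > meas.py <<'E'
from h import *
import sys
def run(n,rim,end,up=.0044):
    v=V(n); d=np.radians
    Tc=np.array([[1,-.0009,-.0009,.0004],[.0006,-.2974,.9547,-.1457],[-.0011,-.9547,-.2974,.0763],[0,0,0,1]])
    TT=v.wc@np.linalg.inv(Tc); M=TT[:3,:3];T=TT[:3,3]; print('T',(tray(T)*1e3).round(1))
    oz=M@np.array([0,-np.cos(d(15)),-np.sin(d(15))]); ox=M@np.array([0,-np.sin(d(15)),np.cos(d(15))])
    print('tilt',ox@tn,'yaw',ox@ty)
    for z in (0,.001): print('rim',z,(tray(v.plane(319,rim,tn,tn@tc0+z))*1e3).round(1))
    print('end',(tray(v.plane(320,end,oz,oz@(T-oz*up)))*1e3).round(1))
E
python3 -c "
from meas import *
run('w17',110+182/4,110+244/4)"
```

```text
T [ -3.7 -45.2  14.9]
tilt -0.001671747933721563 yaw 0.0006622562573913806
rim 0 [ 43.8 -45.2   0. ]
rim 0.001 [ 44.2 -45.2   1. ]
end [ 41.3 -45.7  10.4]
```

```bash
python3 -m inch '[[0,-0.3,1,0,0,0],[0,1.9,0.5,0,0,0],[0,1.9,0.5,0,0,0],[0,0,0,0,0,0],[0,0,0,0,0,0]]'; python3 - <<'E'
from h import *
s,M=st(); print((tray(s['tool_pos'])*1e3).round(1),s['q'].round(2), 'Ftray',np.round([s['contact_force']@a for a in (tx,ty,tn)],1))
E
```

```text
clock: 16.67
tool_pos: [0.5826, 0.2008, 0.0735]
eef_rot: [-0.552, 0.259, -0.337, 0.717]
contact_force: [0.0, 0.1, -1.4]
opening: 0.154
t 16.67 p [0.5826 0.2008 0.0735] op 0.154 F [ 0.   0.1 -1.4]
[[ 0.638  0.198  0.744]
 [-0.77   0.164  0.617]
 [-0.    -0.966  0.257]]
[ -2.8 -45.2  10.6] [-0.25  0.86 -0.18  1.95  0.54  0.11 -1.77] Ftray [-0.7  0.  -1.3]
```

```bash
python3 -m inch '[[0,1.9,0.5,0,0,0],[0,1.9,0.5,0,0,0],[0,0,0,0,0,0],[0,0,0,0,0,0]]'; python3 - <<'E'
from h import *
s,M=st(); print((tray(s['tool_pos'])*1e3).round(1),s['q'].round(2), 'Ftray',np.round([s['contact_force']@a for a in (tx,ty,tn)],1))
snap('wrist','w18');v=V('w18')
cv2.imwrite('pics/w18c.png',cv2.resize(v.img[110:260,240:400,::-1],None,fx=4,fy=4,interpolation=cv2.INTER_CUBIC))
E
```

```text
clock: 17.0
tool_pos: [0.5841, 0.2021, 0.0701]
eef_rot: [-0.552, 0.259, -0.337, 0.718]
contact_force: [0.4, 0.1, -1.7]
opening: 0.158
t 17.0 p [0.5841 0.2021 0.0701] op 0.158 F [ 0.4  0.1 -1.7]
[[ 0.638  0.198  0.744]
 [-0.77   0.164  0.616]
 [-0.    -0.966  0.257]]
[ -2.7 -45.2   6.7] [-0.26  0.87 -0.18  1.95  0.54  0.1  -1.77] Ftray [-0.5 -0.2 -1.6]
```

View pics/w18c.png

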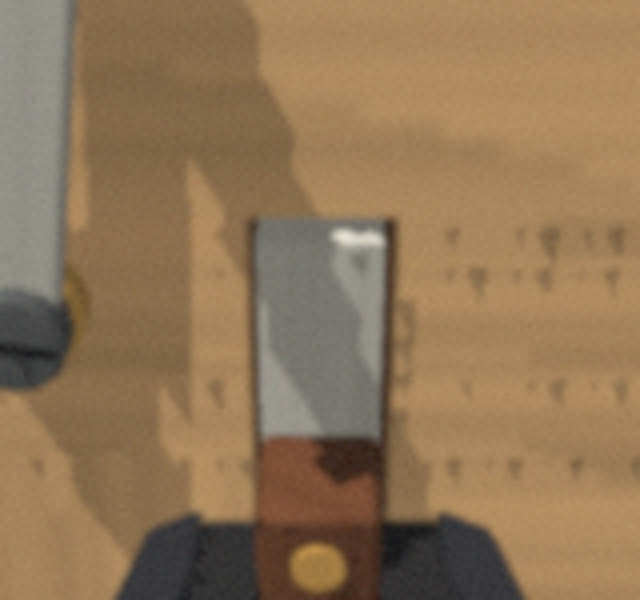

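```bash
python3 -m inch '[[0,1.2,0.3,0,0,0],[0,0,0,0,0,0],[0,1.2,0.3,0,0,0],[0,0,0,0,0,0],[0,0,0,0,0,0]]'; python3 - <<'E'
from h import *
s,M=st(); print((tray(s['tool_pos'])*1e3).round(1),s['q'].round(2), 'Ftray',np.round([s['contact_force']@a for a in (tx,ty,tn)],1))
snap('wrist','w19');v=V('w19')
cv2.imwrite('pics/w19c.png',cv2.resize(v.img[110:260,240:400,::-1],None,fx=4,fy=4,interpolation=cv2.INTER_CUBIC))
E
```

```text
clock: 17.47
tool_pos: [0.5848, 0.2025, 0.0687]
eef_rot: [-0.552, 0.259, -0.337, 0.717]
contact_force: [-2.8, -3.0, 5.7]
opening: 0.158
t 17.47 p [0.5848 0.2025 0.0687] op 0.158 F [-2.8 -3.   5.7]
[[ 0.638  0.198  0.744]
 [-0.77   0.164  0.616]
 [ 0.    -0.966  0.257]]
[ -2.7 -45.3   5.1] [-0.26  0.87 -0.18  1.95  0.54  0.1  -1.77] Ftray [-0.6 -0.5  6.9]
```

View pics/w19c.png

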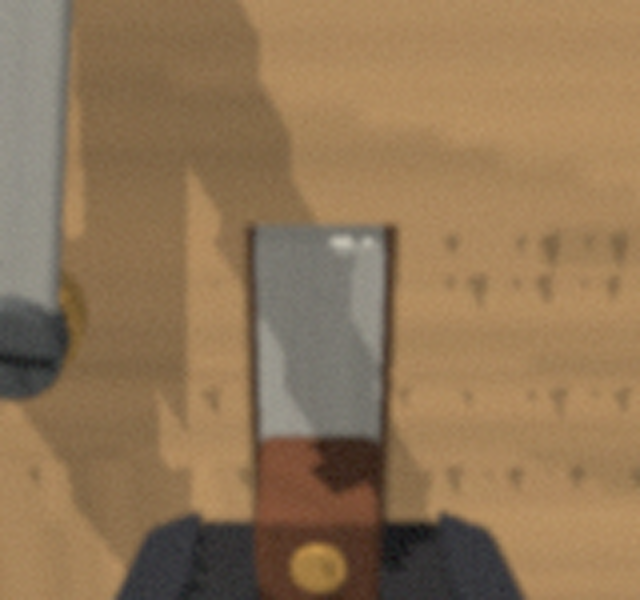

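```bash
python3 -m inch '[[0,0.9,0.2,0,0,0],[0,0,0,0,0,0],[0,0,0,0,0,0]]'; python3 -m inch '[[0,0,0,0,0,0],[0,0,0,0,0,0],[0,0,0,0,0,0],[0,-20,0,0,0,0],[0,-30,0,0,0,0],[0,-20,0,0,0,0],[0,0,0,0,0,0],[0,0,0,0,0,0],[0,0,0,0,0,0]]' 40 10; python3 - <<'E'
from h import *
s,M=st(); print((tray(s['tool_pos'])*1e3).round(1),s['q'].round(2), 'Ftray',np.round([s['contact_force']@a for a in (tx,ty,tn)],1))
snap('wrist','w20');snap('side','s20');v=V('s20');q=(340,175)
cv2.imwrite(f'pics/s20c.png',cv2.resize(v.img[q[1]-50:q[1]+50,q[0]-60:q[0]+60,::-1],None,fx=6,fy=6,interpolation=cv2.INTER_CUBIC))
E
```

```text
clock: 17.77
tool_pos: [0.5849, 0.2024, 0.0687]
eef_rot: [-0.552, 0.259, -0.338, 0.717]
contact_force: [-6.3, -3.9, 13.7]
opening: 0.151
clock: 18.52
tool_pos: [0.5715, 0.1915, 0.1342]
eef_rot: [-0.552, 0.26, -0.337, 0.717]
contact_force: [-0.3, -0.4, -0.3]
opening: 0.452
t 18.52 p [0.5715 0.1915 0.1342] op 0.452 F [-0.3 -0.4 -0.3]
[[ 0.638  0.198  0.744]
 [-0.77   0.164  0.616]
 [-0.    -0.966  0.257]]
[ 15.  -45.3  70.4] [-0.18  0.75 -0.29  1.96  0.52  0.23 -1.74] Ftray [-0.6 -0.1 -0. ]
```

View pics/w20.png

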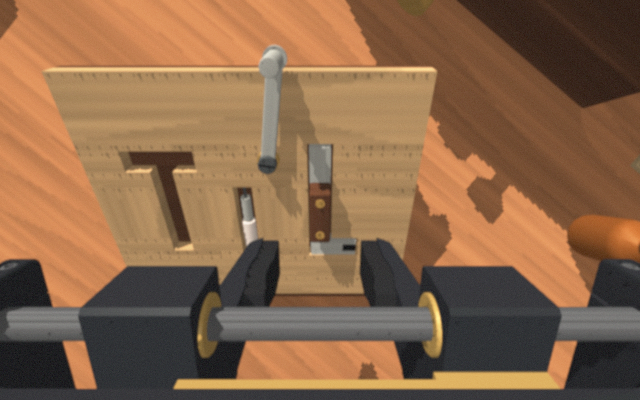

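View pics/s20c.png

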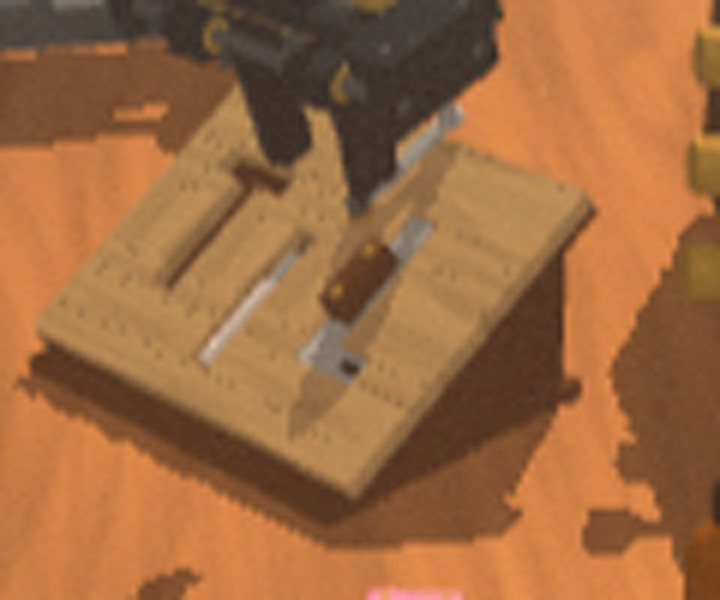

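```bash
python3 - <<'E'
from h import *
v=V('w20');C=v.cloud()
def med(b):
    P=C[b[1]:b[3],b[0]:b[2]].reshape(-1,3);return (np.median([(tray(p)*1e3) for p in P],axis=0)).round(1)
for nm,b in dict(steelend=(314,152,324,178),armend=(325,242,338,248),faceR=(345,152,365,178),faceL=(290,152,300,178),faceLow=(345,215,360,230),faceL2=(285,215,300,230),handle=(316,208,324,232)).items(): print(nm,med(b))
p=v.plane(271,62,tn,tn@tc0+.031);print('post top',(tray(p)*1e3).round(1)); print((tray(v.pt(271,62))*1e3).round(1))
cv2.imwrite('pics/w20c.png',cv2.resize(v.img[30:190,210:350,::-1],None,fx=3.7,fy=3.7,interpolation=cv2.INTER_CUBIC))
E
```

```text
steelend [ 30.4 -45.2   1.2]
armend [-38.  -54.2   1.1]
faceR [ 30.3 -68.3   1.2]
faceL [ 30.2 -29.3   1.2]
faceLow [-16.5 -69.1   1.2]
faceL2 [-16.1 -25.5   1.3]
handle [ -2.2 -45.5  17.2]
post top [ 98.2 -23.2  31. ]
[ 98.  -23.   30.1]
```

View pics/w20c.png

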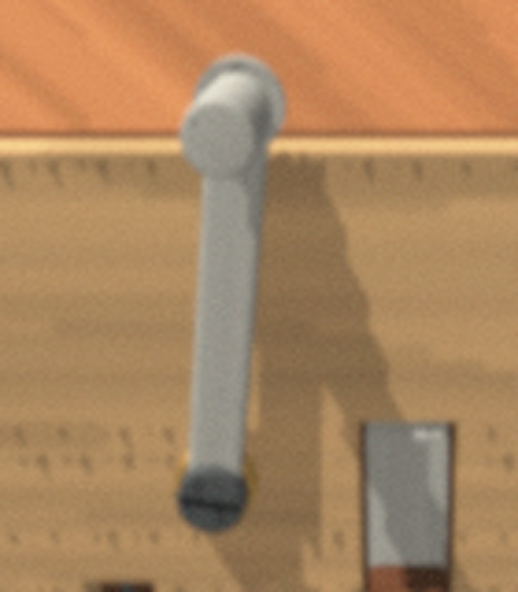

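```bash
python3 - <<'E'
from h import *
v=V('w20');p=v.plane(269.5,67.8,tn,tn@tc0+.031);pt=tray(p)*1e3;print('post top',pt.round(1)); pv=tray(v.plane(210+213/3.7,30+497/3.7,tn,tn@tc0+.011))*1e3;print('pivot',pv.round(1))
e=(pt-pv)[:2];print(np.hypot(*e),np.arctan2(e[0],-e[1]))
M=tiltM(15); g=face(pt[0]/1e3-.002,pt[1]/1e3,.015); s,_=st();go(g-M[:,1]*.05,M);go(g,M)
E
```

```text
post top [ 95.7 -22.3  31. ]
pivot [ 35.4 -13.5  11. ]
60.91317805008141 1.426410471744524
t 18.62 p [0.5711 0.1916 0.1336] op 0.455 F [ 0.1 -0.1 -0.7]
[[ 0.638  0.196  0.744]
 [-0.77   0.164  0.617]
 [-0.001 -0.967  0.256]]
N 3 row [-7.5, -5.8, 30.2] [0.0011, 0.0002, -0.0003] | total t [-22.6 -17.6  90.7] rv [ 0.003  0.001 -0.001]
N 3 row [-7.5, 10.8, 30.3] [0.0011, 0.0002, -0.0003] | total t [-22.6  32.4  90.8] rv [ 0.003  0.001 -0.001]
```

```bash
python3 -m inch '[[-7.5,-5.9,30.2,0.001,0,0],[-7.5,-5.9,30.2,0.001,0,0],[-7.5,-5.9,30.2,0.001,0,0],[0,0,0,0,0,0],[0,0,0,0,0,0],[0,25,0,0,0,0],[0,25,0,0,0,0],[0,0,0,0,0,0],[0,0,0,0,0,0],[0,0,0,0,0,0]]'; python3 - <<'E'
from h import *
s,M=st(); print((tray(s['tool_pos'])*1e3).round(1),s['q'].round(2)); snap('wrist','w21')
E
```

```text
clock: 19.45
tool_pos: [0.6306, 0.2693, 0.1271]
eef_rot: [-0.551, 0.259, -0.338, 0.718]
contact_force: [0.2, 0.3, 0.3]
opening: 0.452
t 19.45 p [0.6306 0.2693 0.1271] op 0.452 F [0.2 0.3 0.3]
[[ 0.638  0.2    0.744]
 [-0.77   0.165  0.616]
 [ 0.    -0.966  0.259]]
[ 93.9 -23.   16.7] [-0.26  0.84 -0.32  1.72  0.49  0.39 -1.76]
```

View pics/w21.png

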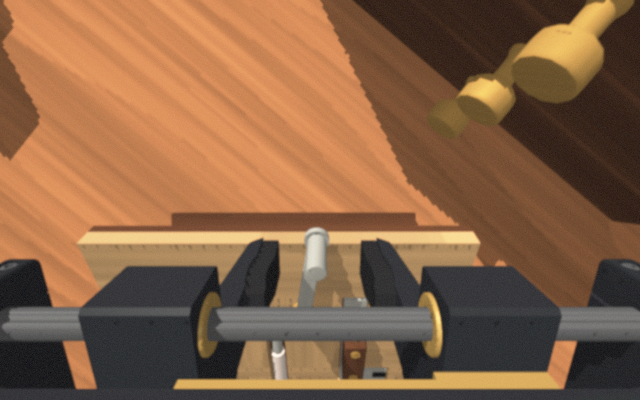

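```bash
python3 -m inch '[[0,0,0,0,0,0],[0,0,0,0,0,0],[0,0,0,0,0,0],[0,0,0,0,0,0],[0,0,0,0,0,0],[0,0,0,0,0,0]]' 3 10; python3 - <<'E'
from h import *
M=tiltM(15)
th=np.linspace(1.43,0.0,11)
p=np.array([face(.062*np.sin(t),-.062*np.cos(t),0) for t in th])
print(((np.diff(p,axis=0))@M*1000).round(1).tolist())
E
```

```text
clock: 20.0
tool_pos: [0.6311, 0.2702, 0.1275]
eef_rot: [-0.55, 0.259, -0.338, 0.718]
contact_force: [-0.2, -0.7, 2.4]
opening: 0.109
[[8.7, 0.5, -1.8], [8.3, 0.8, -3.0], [7.8, 1.1, -4.1], [7.1, 1.4, -5.1], [6.3, 1.6, -6.0], [5.3, 1.8, -6.8], [4.3, 2.0, -7.5], [3.1, 2.1, -8.0], [1.9, 2.2, -8.4], [0.6, 2.3, -8.5]]
```

```bash
python3 -m inch '[[8.7,0.5,-1.8,0,0,0],[8.3,0.8,-3,0,0,0],[7.8,1.1,-4.1,0,0,0],[7.1,1.4,-5.1,0,0,0],[6.3,1.6,-6,0,0,0],[5.3,1.8,-6.8,0,0,0],[4.3,2,-7.5,0,0,0],[3.1,2.1,-8,0,0,0],[0,0,0,0,0,0],[0,0,0,0,0,0]]' ; python3 - <<'E'
from h import *
s,M=st(); print((tray(s['tool_pos'])*1e3).round(1)); snap('side','s22');v=V('s22');q=(340,165)
cv2.imwrite(f'pics/s22c.png',cv2.resize(v.img[q[1]-50:q[1]+50,q[0]-60:q[0]+60,::-1],None,fx=6,fy=6,interpolation=cv2.INTER_CUBIC))
E
```

```text
clock: 20.83
tool_pos: [0.633, 0.2055, 0.1042]
eef_rot: [-0.552, 0.259, -0.337, 0.717]
contact_force: [-3.3, 1.2, 2.3]
opening: 0.104
t 20.83 p [0.633  0.2055 0.1042] op 0.104 F [-3.3  1.2  2.3]
[[ 0.638  0.198  0.744]
 [-0.77   0.164  0.616]
 [-0.    -0.966  0.257]]
[ 48.8 -73.7  16.3]
```

View pics/s22c.png

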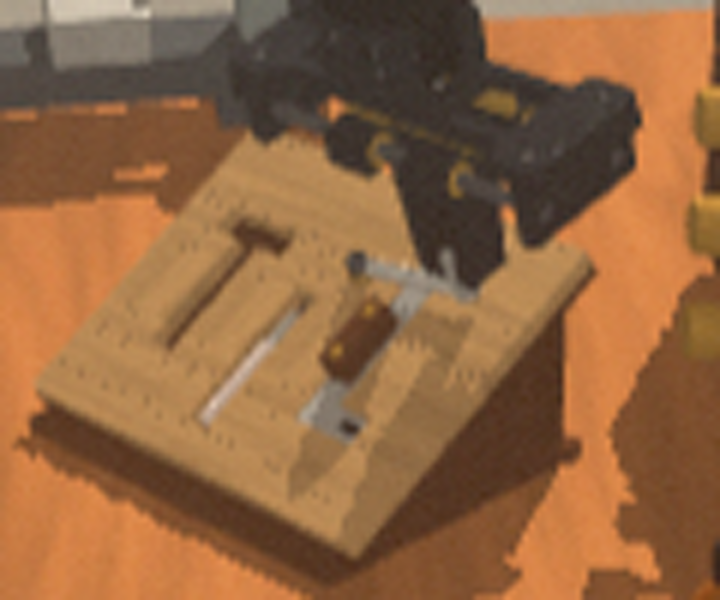

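```bash
python3 -m inch '[[1.6,2.2,-8.4,0,0,0],[0.3,1,-4,0,0,0],[0,0,0,0,0,0],[0,0,0,0,0,0],[0,0,0,0,0,0]]' ; python3 - <<'E'
from h import *
s,M=st(); print((tray(s['tool_pos'])*1e3).round(1),np.round([s['contact_force']@a for a in (tx,ty,tn)],1)); snap('side','s23');v=V('s23');q=(340,165)
cv2.imwrite(f'pics/s23c.png',cv2.resize(v.img[q[1]-50:q[1]+50,q[0]-60:q[0]+60,::-1],None,fx=6,fy=6,interpolation=cv2.INTER_CUBIC))
E
```

```text
clock: 21.3
tool_pos: [0.6271, 0.1994, 0.0993]
eef_rot: [-0.55, 0.258, -0.337, 0.719]
contact_force: [-3.9, 4.7, 4.2]
opening: 0.107
t 21.3 p [0.6271 0.1994 0.0993] op 0.107 F [-3.9  4.7  4.2]
[[ 0.639  0.201  0.743]
 [-0.769  0.168  0.616]
 [-0.001 -0.965  0.262]]
[ 39.1 -74.7  16.2] [2.1 6.1 3.6]
```

View pics/s23c.png

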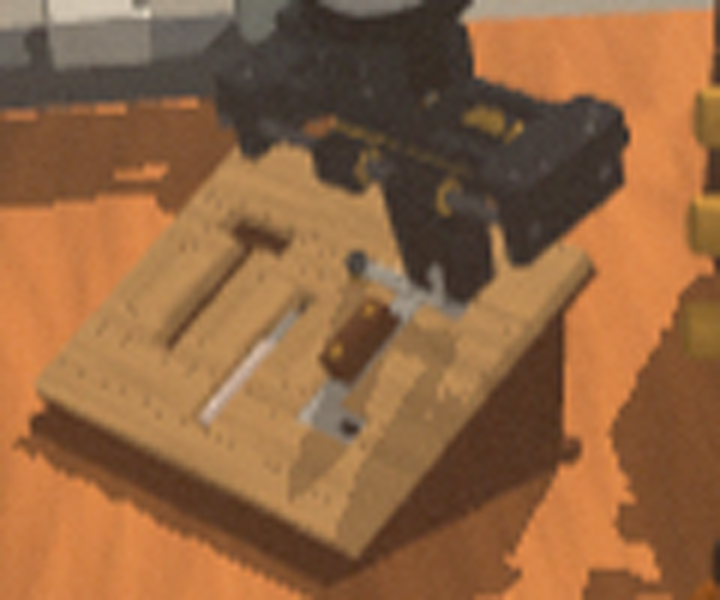

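```bash
python3 -m inch '[[0,0.5,-2,0,0,0],[0,0,0,0,0,0],[0,0,0,0,0,0]]'; python3 -m inch '[[0,0,0,0,0,0],[0,0,0,0,0,0],[0,0,0,0,0,0],[0,-20,0,0,0,0],[0,-30,0,0,0,0],[0,-30,0,0,0,0],[0,0,0,0,0,0],[0,0,0,0,0,0],[0,0,0,0,0,0]]' 40 10; python3 - <<'E'
from h import *
s,M=st(); print((tray(s['tool_pos'])*1e3).round(1),s['q'].round(2)); snap('wrist','w24')
M,ox,oy,b=pickM(-129.2,22,1); g=np.array([.5105,-.1033,.015])-ox*.0022
path(*go(g+b*.09,M))
E
```

```text
clock: 21.6
tool_pos: [0.627, 0.1993, 0.0992]
eef_rot: [-0.549, 0.258, -0.338, 0.72]
contact_force: [-2.0, 5.3, 5.2]
opening: 0.105
clock: 22.35
tool_pos: [0.6096, 0.1824, 0.1744]
eef_rot: [-0.551, 0.259, -0.338, 0.718]
contact_force: [0.5, 0.3, -0.4]
opening: 0.451
t 22.35 p [0.6096 0.1824 0.1744] op 0.451 F [ 0.5  0.3 -0.4]
[[ 0.637  0.2    0.745]
 [-0.771  0.164  0.615]
 [ 0.001 -0.966  0.259]]
[ 55.5 -76.6  93.5] [-0.07  0.73 -0.41  1.83  0.48  0.41 -1.66]
N 9 row [15.4, -2.5, -34.6] [0.0136, -0.0206, 0.0069] | total t [ 163.6   -1.7 -298.8] rv [ 0.123 -0.186  0.062]
[[0.593, 0.149, 0.167], [0.548, 0.047, 0.145], [0.511, -0.057, 0.118]]
```

View pics/w24.png

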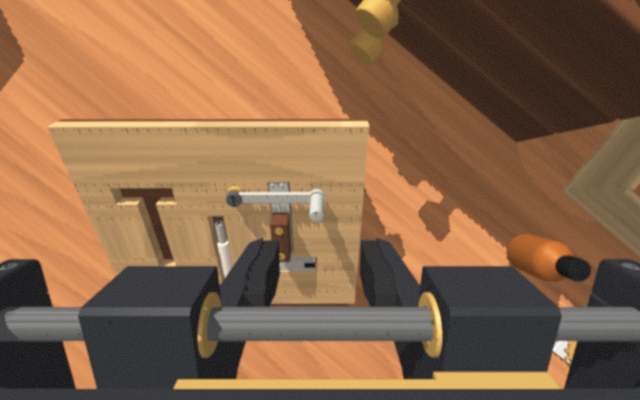

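```bash
python3 -m inch '[[15.4,-2.5,-34.6,0.014,-0.021,0.007],[15.4,-2.5,-34.6,0.014,-0.021,0.007],[15.4,-2.5,-34.6,0.014,-0.021,0.007],[15.4,-2.5,-34.6,0.014,-0.021,0.007],[15.4,-2.5,-34.6,0.014,-0.021,0.007],[15.4,-2.5,-34.6,0.014,-0.021,0.007],[15.4,-2.5,-34.6,0.014,-0.021,0.007],[15.4,-2.5,-34.6,0.014,-0.021,0.007],[15.4,-2.5,-34.6,0.014,-0.021,0.007],[0,0,0,0,0,0],[0,0,0,0,0,0],[0,0,0,0,0,0]]'; python3 - <<'E'
from h import *
s,M=st(); print(s['q'].round(2)); snap('wrist','w25')
M,ox,oy,b=pickM(-129.2,22,1); g=np.array([.5105,-.1033,.015])-ox*.0022
path(*go(g+b*.09,M))
E
```

```text
clock: 23.4
tool_pos: [0.4919, -0.1265, 0.0978]
eef_rot: [-0.524, 0.186, -0.277, 0.783]
contact_force: [0.5, 1.0, 0.3]
opening: 0.45
t 23.4 p [ 0.4919 -0.1265  0.0978] op 0.45 F [0.5 1.  0.3]
[[ 0.777  0.239  0.583]
 [-0.63   0.296  0.718]
 [-0.001 -0.925  0.381]]
[ 0.8   0.88 -0.66  2.14  0.82  0.17 -1.13]
N 1 row [0.2, -1.3, -2.9] [-0.0067, 0.0058, -0.0024] | total t [ 0.2 -1.3 -2.9] rv [-0.007  0.006 -0.002]
[[0.491, -0.128, 0.098]]
```

View pics/w25.png

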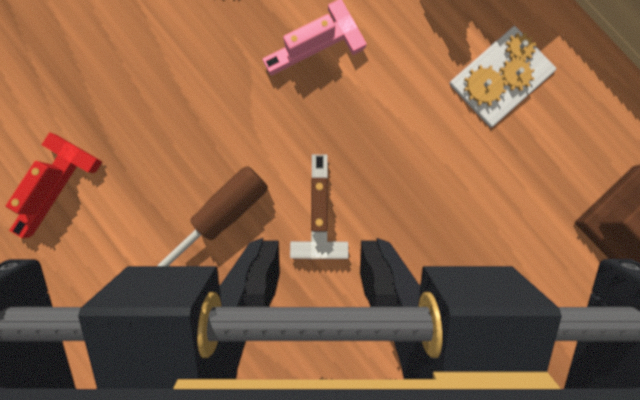

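```bash
python3 - <<'E'
from h import *
v=V('w25');Z=np.array([0,0,1.])
a=v.plane(319.5,186.5,Z,.026);b_=v.plane(319.5,222,Z,.026);m=(a+b_)/2
print('dots',a,b_,m,np.linalg.norm(a-b_),'yaw',np.degrees(np.arctan2(*(b_-a)[1::-1])))
_,ox,oy,b=pickM(-129.2,22,1)
for q in ((266,185),(262,172),(245,205),(205,237),(215,237),(292,256),(348,256),(319,156)):
    p=v.pt(*q); e=(p-m); print(q,p.round(3),'obj x,y',(e@ox*1e3).round(1),(e@oy*1e3).round(1))
M,ox,oy,b=pickM(-129.2,22,1); g=np.array([m[0],m[1],.015])-ox*.0022
go(g,M)
E
```

```text
dots [ 0.51895613 -0.09319336  0.026     ] [ 0.50273307 -0.11316916  0.026     ] [ 0.5108446  -0.10318126  0.026     ] 0.025733641655322728 yaw -129.08128728305437
(266, 185) [ 0.489 -0.066  0.017] obj x,y -15.0 -40.4
(262, 172) [ 0.492 -0.052 -0.001] obj x,y -27.8 -46.8
(245, 205) [ 0.468 -0.068  0.02 ] obj x,y 0.3 -55.3
(205, 237) [ 0.431 -0.069  0.021] obj x,y 23.9 -83.8
(215, 237) [ 0.434 -0.072  0.014] obj x,y 24.2 -78.8
(292, 256) [ 0.47 -0.12  0.01] obj x,y 38.6 -20.9
(348, 256) [ 0.503 -0.148 -0.   ] obj x,y 39.4 22.7
(319, 156) [ 0.535 -0.073  0.008] obj x,y -39.2 -0.5
N 3 row [0.2, 29.6, -1.0] [-0.0022, 0.0019, -0.0008] | total t [ 0.7 88.8 -3.2] rv [-0.007  0.006 -0.002]
```

```bash
python3 -m inch '[[0.7,20,-3.2,-0.007,0.006,-0.002],[0,25,0,0,0,0],[0,25,0,0,0,0],[0,10,0,0,0,0],[0,0,0,0,0,0],[0,0,0,0,0,0],[0,0,0,0,0,0],[0,0,0,0,0,0]]' 28 10; python3 - <<'E'
from h import *
s,M=st(); print(s['q'].round(2)); snap('wrist','w26')
M,ox,oy,b=pickM(-129.2,22,1); g=np.array([.5107,-.1032,.015])-ox*.0022
path(*go(g,M))
E
```

```text
clock: 24.12
tool_pos: [0.5035, -0.1121, 0.0435]
eef_rot: [-0.528, 0.191, -0.274, 0.781]
contact_force: [-0.1, -0.9, 1.0]
opening: 0.316
t 24.12 p [ 0.5035 -0.1121  0.0435] op 0.316 F [-0.1 -0.9  1. ]
[[ 0.777  0.226  0.587]
 [-0.629  0.292  0.72 ]
 [-0.009 -0.929  0.369]]
[ 0.66  0.96 -0.5   2.13  1.37  0.04 -1.68]
N 1 row [0.1, 31.6, 2.5] [0.0057, -0.0006, -0.0095] | total t [ 0.1 31.6  2.5] rv [ 0.006 -0.001 -0.009]
[[0.512, -0.101, 0.015]]
```

View pics/w26.png

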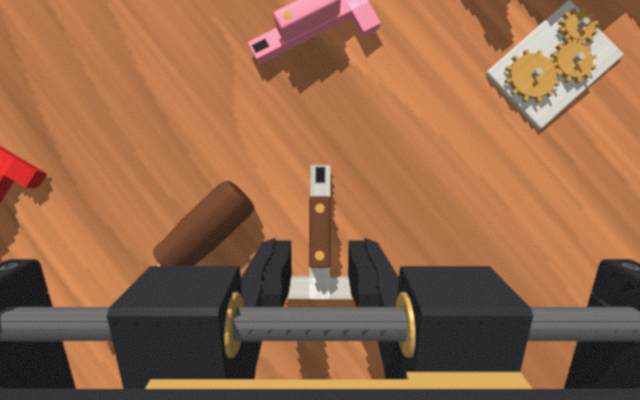

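```bash
python3 - <<'E'
from h import *
M,ox,oy,b=pickM(-129.1,0,1); g=np.array([.5107,-.1032,.045])
path(*go(g,M))
E
```

```text
N 4 row [-0.0, 0.3, 3.0] [-0.0946, -0.0001, -0.0023] | total t [-0.2  3.  11.5] rv [-0.378 -0.    -0.009]
[[0.505, -0.11, 0.044], [0.511, -0.103, 0.045]]
```

```bash
python3 -m inch '[[0,0.3,3,-0.095,0,-0.002],[0,0.3,3,-0.095,0,-0.002],[0,0.3,3,-0.095,0,-0.002],[0,0.3,3,-0.095,0,-0.002],[0,0,0,0,0,0],[0,0,0,0,0,0],[0,0,0,0,0,0]]'; python3 - <<'E'
from h import *
s,M=st(); print(s['q'].round(2)); snap('wrist','w27')
M,ox,oy,b=pickM(-129.1,0,1); g=np.array([.5107,-.1032,.008]); go(g,M)
E
```

```text
clock: 24.75
tool_pos: [0.5095, -0.1054, 0.0437]
eef_rot: [-0.663, 0.237, -0.238, 0.669]
contact_force: [-0.7, -0.8, 0.0]
opening: 0.318
t 24.75 p [ 0.5095 -0.1054  0.0437] op 0.318 F [-0.7 -0.8  0. ]
[[ 0.775  0.004  0.632]
 [-0.632  0.009  0.775]
 [-0.002 -1.     0.009]]
[ 0.49  0.96 -0.63  2.    1.09  0.57 -1.6 ]
N 1 row [-0.4, 35.6, 3.0] [-0.0086, -0.003, -0.0023] | total t [-0.4 35.6  3. ] rv [-0.009 -0.003 -0.002]
```

View pics/w27.png

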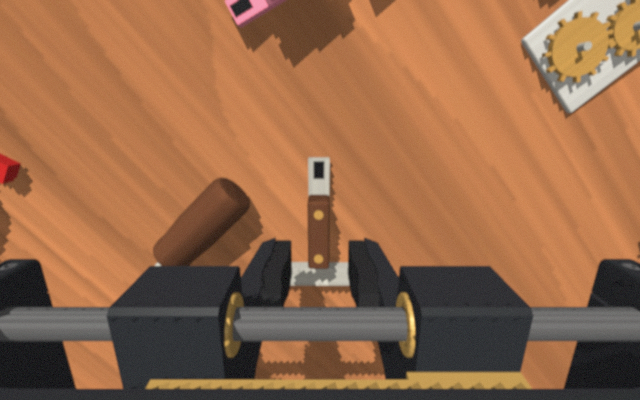

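```bash
python3 -m inch '[[-0.4,12,3,-0.009,-0.003,-0.002],[0,12,0,0,0,0],[0,11.5,0,0,0,0],[0,0,0,0,0,0],[0,0,0,0,0,0],[0,0,0,0,0,0],[0,0,0,0,0,0]]' 28 10;python3 -m inch '[[0,0,0,0,0,0],[0,0,0,0,0,0],[0,0,0,0,0,0],[0,0,0,0,0,0]]' 4 20; python3 -m inch '[[0,-15,0,0,0,0],[0,-25,0,0,0,0],[0,-30,0,0,0,0],[0,0,0,0,0,0],[0,0,0,0,0,0]]'; python3 - <<'E'
from h import *
s,M=st(); print(s['q'].round(2)); snap('wrist','w28')
M,ox,oy,b=pickM(40,0,1); g=np.array([.605,-.2,.078])
path(*go(g,M))
E
```

```text
clock: 25.38
tool_pos: [0.5123, -0.1019, 0.0091]
eef_rot: [-0.666, 0.236, -0.237, 0.667]
contact_force: [-0.9, 0.4, 0.6]
opening: 0.319
clock: 25.72
tool_pos: [0.5125, -0.1013, 0.0089]
eef_rot: [-0.666, 0.235, -0.236, 0.667]
contact_force: [0.1, 0.6, 2.9]
opening: 0.134
clock: 26.13
tool_pos: [0.5132, -0.1014, 0.0796]
eef_rot: [-0.666, 0.235, -0.237, 0.667]
contact_force: [-0.8, 0.1, -1.6]
opening: 0.131
t 26.13 p [ 0.5132 -0.1014  0.0796] op 0.131 F [-0.8  0.1 -1.6]
[[ 0.777  0.004  0.629]
 [-0.629  0.     0.777]
 [ 0.003 -1.     0.003]]
[ 0.51  0.9  -0.69  1.98  1.    0.64 -1.53]
N 25 row [0.2, 0.0, -8.0] [0.0001, -0.118, 0.0001] | total t [133.9   0.7 -18.1] rv [ 2.000e-03 -2.949e+00  1.000e-03]
[[0.507, -0.108, 0.078], [0.498, -0.13, 0.078], [0.496, -0.154, 0.078], [0.503, -0.177, 0.078], [0.517, -0.196, 0.078], [0.537, -0.209, 0.078], [0.56, -0.214, 0.078], [0.584, -0.211, 0.078], [0.605, -0.2, 0.078]]
```

View pics/w28.png

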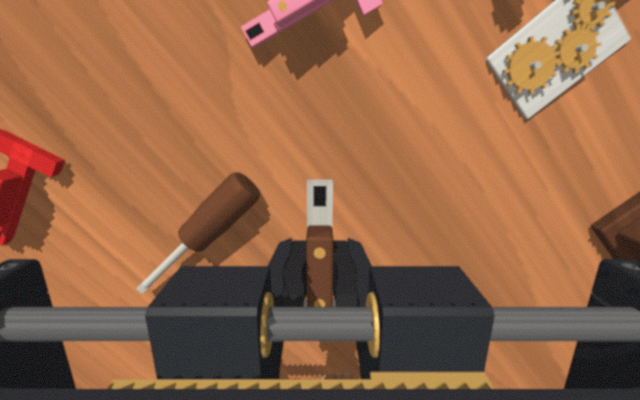

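```bash
R='see'; python3 -m inch '[[0.2,0,-8,0,-0.118,0],[0.2,0,-8,0,-0.118,0],[0.2,0,-8,0,-0.118,0],[0.2,0,-8,0,-0.118,0],[0.2,0,-8,0,-0.118,0],[0.2,0,-8,0,-0.118,0],[0.2,0,-8,0,-0.118,0],[0.2,0,-8,0,-0.118,0],[0.2,0,-8,0,-0.118,0],[0.2,0,-8,0,-0.118,0],[0.2,0,-8,0,-0.118,0],[0.2,0,-8,0,-0.118,0]]' && python3 -m inch '[[0.2,0,-8,0,-0.118,0],[0.2,0,-8,0,-0.118,0],[0.2,0,-8,0,-0.118,0],[0.2,0,-8,0,-0.118,0],[0.2,0,-8,0,-0.118,0],[0.2,0,-8,0,-0.118,0],[0.2,0,-8,0,-0.118,0],[0.2,0,-8,0,-0.118,0],[0.2,0,-8,0,-0.118,0],[0.2,0,-8,0,-0.118,0],[0.2,0,-8,0,-0.118,0],[0.2,0,-8,0,-0.118,0]]' && python3 -m inch '[[0.2,0,-8,0,-0.118,0],[0,0,0,0,0,0],[0,0,0,0,0,0],[0,0,0,0,0,0]]'; python3 - <<'E'
from h import *
s,M=st(); print(s['q'].round(2)); snap('wrist','w29')
M,ox,oy,b=pickM(40,0,1); g=np.array([.605,-.2,.078])
path(*go(g,M))
E
```

```text
clock: 27.18
tool_pos: [0.5105, -0.1902, 0.0766]
eef_rot: [-0.659, -0.256, 0.257, 0.66]
contact_force: [1.1, -0.2, -0.8]
opening: 0.14
clock: 28.18
tool_pos: [0.5981, -0.2039, 0.0761]
eef_rot: [-0.333, -0.623, 0.624, 0.335]
contact_force: [1.0, -0.1, -0.2]
opening: 0.133
clock: 28.52
tool_pos: [0.6045, -0.1994, 0.0774]
eef_rot: [-0.299, -0.64, 0.641, 0.3]
contact_force: [0.2, 0.1, 0.1]
opening: 0.137
t 28.52 p [ 0.6045 -0.1994  0.0774] op 0.137 F [0.2 0.1 0.1]
[[-0.641 -0.001 -0.767]
 [ 0.767  0.    -0.641]
 [ 0.001 -1.     0.001]]
[ 0.79  1.2  -1.19  1.62  1.19  1.2   1.59]
N 1 row [-0.6, -0.3, -0.1] [-0.0005, -0.0015, 0.0003] | total t [-0.6 -0.3 -0.1] rv [-0.001 -0.002  0.   ]
[[0.605, -0.2, 0.078]]
```

View pics/w29.png

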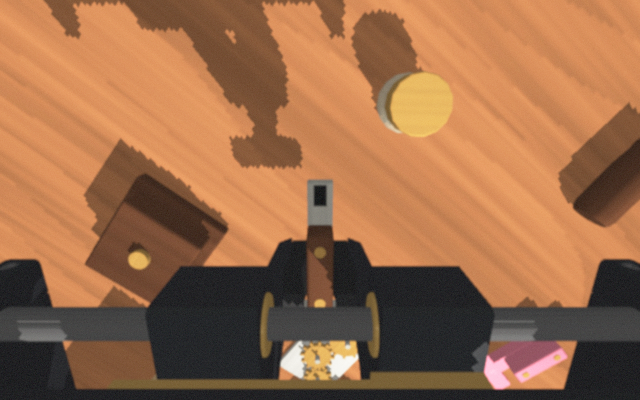

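```bash
python3 -m inch '[[0,25,0,0,0,0],[0,25,0,0,0,0],[0,12,0,0,0,0],[0,0,0,0,0,0],[0,5.5,0,0,0,0],[0,0,0,0,0,0],[0,0,0,0,0,0],[0,0,0,0,0,0]]'; python3 -m inch '[[0,0,0,0,0,0],[0,0,0,0,0,0],[0,-20,0,0,0,0],[0,-15,0,0,0,0],[0,0,0,0,0,0],[0,0,0,0,0,0],[0,0,0,0,0,0]]' 28 10; python3 - <<'E'
from h import *
s,M=st(); print(s['q'].round(2)); snap('wrist','w30')
M,ox,oy,b=pickM(40,22,1); g=np.array([.605,-.1995,.015])-ox*.0022
path(*go(g+b*.035,M))
E
```

```text
clock: 29.23
tool_pos: [0.6062, -0.1991, 0.0123]
eef_rot: [0.3, 0.641, -0.64, -0.298]
contact_force: [1.1, -0.8, -0.5]
opening: 0.131
clock: 29.82
tool_pos: [0.6053, -0.1994, 0.0459]
eef_rot: [0.299, 0.641, -0.641, -0.298]
contact_force: [0.6, 0.2, -1.0]
opening: 0.319
t 29.82 p [ 0.6053 -0.1994  0.0459] op 0.319 F [ 0.6  0.2 -1. ]
[[-0.643  0.001 -0.766]
 [ 0.766 -0.    -0.643]
 [-0.001 -1.    -0.001]]
[ 0.78  1.24 -1.16  1.62  1.23  1.17  1.57]
N 4 row [-0.0, -0.9, -2.6] [0.096, 0.0002, -0.0001] | total t [ -0.   -2.  -10.8] rv [ 0.384  0.001 -0.   ]
[[0.607, -0.198, 0.046], [0.613, -0.192, 0.047]]
```

View pics/w30.png

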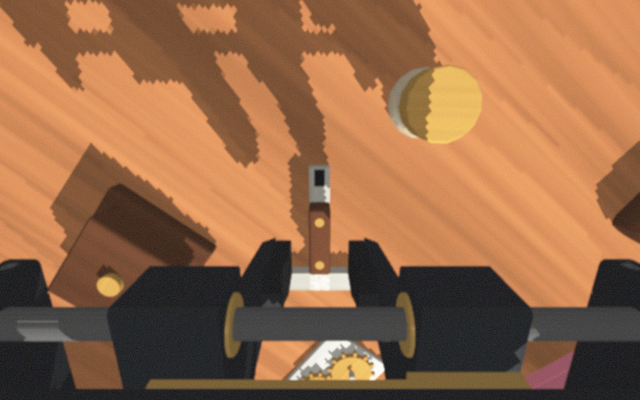

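```bash
python3 - <<'E'
from h import *
v=V('w30');Z=np.array([0,0,1.])
a=v.plane(319.5,222.5,Z,.026);b_=v.plane(319.5,266,Z,.026);m=(a+b_)/2
print(m,np.linalg.norm(a-b_),'yaw',np.degrees(np.arctan2(*(b_-a)[1::-1])), v.pt(319,240),v.pt(305,280),v.pt(319,185))
M,ox,oy,b=pickM(40,22,1); g=np.array([m[0],m[1],.015])-ox*.0022
path(*go(g+b*.03,M))
E
python3 -m inch '[[0,-0.9,-2.6,0.096,0,0],[0,-0.9,-2.6,0.096,0,0],[0,-0.9,-2.6,0.096,0,0],[0,-0.9,-2.6,0.096,0,0],[0,0,0,0,0,0],[0,0,0,0,0,0],[0,0,0,0,0,0]]'; python3 - <<'E'
from h import *
s,M=st(); print(s['q'].round(2)); snap('wrist','w31')
E
```

```text
[ 0.60717031 -0.19821771  0.026     ] 0.02660013809343267 yaw 39.99245606432952 [ 0.60533237 -0.20012248  0.02547631] [ 0.6380601  -0.1843252   0.00944565] [ 0.58394118 -0.2180761   0.01171492]
N 4 row [-0.1, 0.2, -2.9] [0.096, 0.0002, -0.0001] | total t [ -0.5   2.6 -11.5] rv [ 0.384  0.001 -0.   ]
[[0.607, -0.198, 0.045], [0.614, -0.192, 0.043]]
clock: 30.45
tool_pos: [0.6129, -0.1933, 0.0475]
eef_rot: [-0.237, -0.507, 0.751, 0.35]
contact_force: [-0.5, -0.8, 0.1]
opening: 0.321
t 30.45 p [ 0.6129 -0.1933  0.0475] op 0.321 F [-0.5 -0.8  0.1]
[[-0.643 -0.286 -0.711]
 [ 0.766 -0.241 -0.596]
 [-0.    -0.928  0.374]]
[ 0.52  1.26 -1.02  1.35  1.13  1.52  1.63]
```

View pics/w31.png

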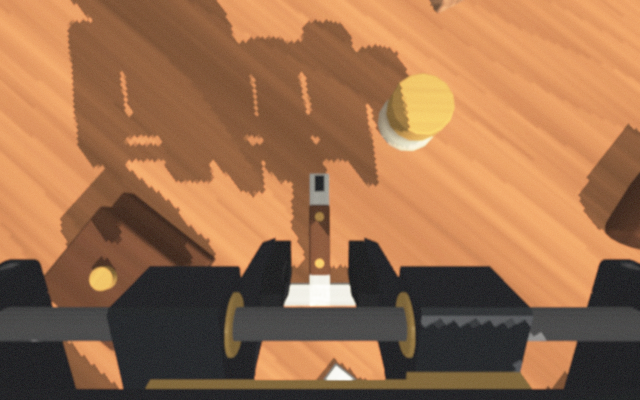

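```bash
python3 - <<'E'
from h import *
v=V('w31');Z=np.array([0,0,1.])
a=v.plane(319.5,216,Z,.026);b_=v.plane(319.5,263.5,Z,.026);m=(a+b_)/2
print(m,np.linalg.norm(a-b_))
M,ox,oy,b=pickM(40,22,1); g=np.array([m[0],m[1],.015])-ox*.0022
path(*go(g,M))
E
```

```text
[ 0.60683313 -0.19864951  0.026     ] 0.02657766185434389
N 1 row [0.3, 34.0, -3.3] [0.0009, -0.0009, -0.0002] | total t [ 0.3 34.  -3.3] rv [ 0.001 -0.001 -0.   ]
[[0.605, -0.2, 0.015]]
```

```bash
python3 -m inch '[[0.3,14,-2.8,0,0,0],[0,12,0,0,0,0],[0,8,0,0,0,0],[0,0,0,0,0,0],[0,0,0,0,0,0],[0,0,0,0,0,0],[0,0,0,0,0,0]]' 28 10;python3 - <<'E'
from h import *
s,M=st()
E
python3 -m inch '[[0,0,0,0,0,0],[0,0,0,0,0,0],[0,0,0,0,0,0],[0,0,0,0,0,0],[0,0,0,0,0,0]]' 4 30; python3 - <<'E'
from h import *
s,M=st()
E
```

```text
clock: 31.08
tool_pos: [0.6062, -0.1982, 0.016]
eef_rot: [-0.237, -0.508, 0.751, 0.35]
contact_force: [0.5, 0.2, 0.5]
opening: 0.318
t 31.08 p [ 0.6062 -0.1982  0.016 ] op 0.318 F [0.5 0.2 0.5]
[[-0.644 -0.285 -0.71 ]
 [ 0.765 -0.24  -0.597]
 [-0.001 -0.928  0.373]]
clock: 31.5
tool_pos: [0.6061, -0.1984, 0.0159]
eef_rot: [-0.237, -0.507, 0.751, 0.35]
contact_force: [0.4, 0.4, 1.2]
opening: 0.135
t 31.5 p [ 0.6061 -0.1984  0.0159] op 0.135 F [0.4 0.4 1.2]
[[-0.644 -0.285 -0.71 ]
 [ 0.765 -0.241 -0.597]
 [-0.001 -0.928  0.373]]
```

```bash
python3 -m inch '[[0,-15,0,0,0,0],[0,-30,0,0,0,0],[0,-30,0,0,0,0],[0,-30,0,0,0,0],[0,0,0,0,0,0],[0,0,0,0,0,0]]'; python3 - <<'E'
from h import *
s,M=st(); print(s['q'].round(2)); snap('wrist','w32')
M=tiltM(22,1); g=face(-.0027,.0596,.001+.003+.0029); path(*go(g-M[:,1]*.08,M))
E
```

```text
clock: 32.0
tool_pos: [0.6373, -0.1718, 0.1154]
eef_rot: [-0.238, -0.508, 0.751, 0.348]
contact_force: [-0.4, 0.4, -1.5]
opening: 0.137
t 32.0 p [ 0.6373 -0.1718  0.1154] op 0.137 F [-0.4  0.4 -1.5]
[[-0.644 -0.282 -0.711]
 [ 0.765 -0.24  -0.598]
 [-0.002 -0.929  0.37 ]]
[ 0.48  1.19 -1.05  1.26  1.07  1.61  1.68]
N 13 row [32.8, -4.9, -14.2] [-0.0402, 0.0006, -0.0002] | total t [ 425.2 -105.2 -164. ] rv [-0.522  0.008 -0.002]
[[0.626, -0.138, 0.113], [0.598, -0.034, 0.114], [0.569, 0.07, 0.121], [0.539, 0.173, 0.132], [0.509, 0.276, 0.15]]
```

View pics/w32.png

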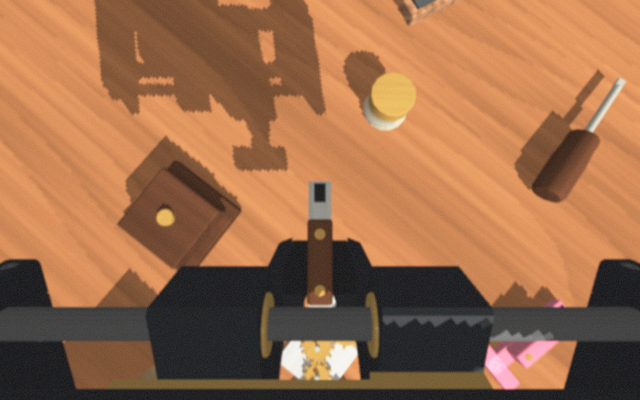

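```bash
python3 -m inch '[[32.8,-4.9,-14.2,-0.04,0.001,0],[32.8,-4.9,-14.2,-0.04,0.001,0],[32.8,-4.9,-14.2,-0.04,0.001,0],[32.8,-4.9,-14.2,-0.04,0.001,0],[32.8,-4.9,-14.2,-0.04,0.001,0],[32.8,-4.9,-14.2,-0.04,0.001,0],[32.8,-4.9,-14.2,-0.04,0.001,0],[32.8,-4.9,-14.2,-0.04,0.001,0],[32.8,-4.9,-14.2,-0.04,0.001,0],[32.8,-4.9,-14.2,-0.04,0.001,0],[32.8,-4.9,-14.2,-0.04,0.001,0],[32.8,-4.9,-14.2,-0.04,0.001,0]]' && python3 -m inch '[[32.8,-4.9,-14.2,-0.04,0,0],[0,0,0,0,0,0],[0,0,0,0,0,0],[0,0,0,0,0,0]]'; python3 - <<'E'
from h import *
s,M=st(); print(s['q'].round(2)); snap('wrist','w33')
M=tiltM(22,1); g=face(-.0027,.0596,.001+.003+.0029); path(*go(g-M[:,1]*.08,M))
E
```

```text
clock: 33.05
tool_pos: [0.5182, 0.2417, 0.141]
eef_rot: [0.317, 0.669, -0.608, -0.287]
contact_force: [0.6, 1.3, -0.4]
opening: 0.131
clock: 33.38
tool_pos: [0.5091, 0.2741, 0.1472]
eef_rot: [0.323, 0.68, -0.596, -0.28]
contact_force: [0.9, -0.1, -1.9]
opening: 0.132
t 33.38 p [0.5091 0.2741 0.1472] op 0.132 F [ 0.9 -0.1 -1.9]
[[-0.634  0.106 -0.766]
 [ 0.774  0.082 -0.628]
 [-0.004 -0.991 -0.133]]
[ 0.07  1.01 -1.22  1.9   1.22  1.04  0.58]
N 1 row [2.1, -2.3, -0.9] [-0.0057, -0.0057, -0.0044] | total t [ 2.1 -2.3 -0.9] rv [-0.006 -0.006 -0.004]
[[0.509, 0.276, 0.15]]
```

View pics/w33.png

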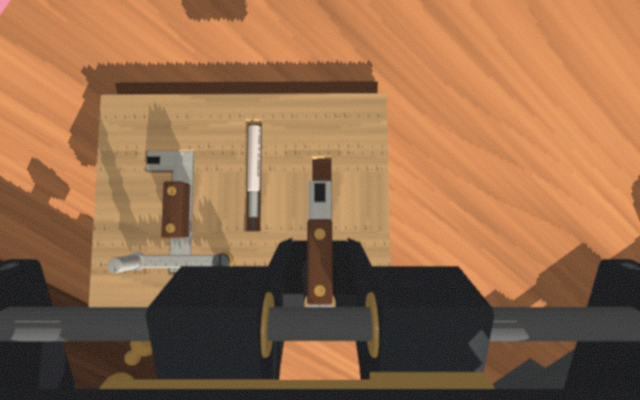

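```bash
python3 - <<'E'
from h import *
M=tiltM(22,1); g=face(-.0027,.0596,.0069+.018); go(g,M)
E
```

```text
N 2 row [1.1, 30.5, 2.8] [-0.0029, -0.0029, -0.0022] | total t [ 2.3 61.1  5.5] rv [-0.006 -0.006 -0.004]
```

```bash
python3 -m inch '[[2.2,20,5.5,-0.006,-0.006,-0.004],[0,22,0,0,0,0],[0,19,0,0,0,0],[0,0,0,0,0,0],[0,0,0,0,0,0],[0,0,0,0,0,0],[0,0,0,0,0,0]]'; python3 - <<'E'
from h import *
s,M=st(); print((tray(s['tool_pos'])*1e3).round(1),s['q'].round(2)); snap('wrist','w34');snap('side','s34')
M=tiltM(22,1); g=face(-.0027,.0596,.0069+.018); go(g,M)
v=V('w34')
cv2.imwrite('pics/w34c.png',cv2.resize(v.img[110:260,240:400,::-1],None,fx=4,fy=4,interpolation=cv2.INTER_CUBIC))
v=V('s34');q=(340,165)
cv2.imwrite(f'pics/s34c.png',cv2.resize(v.img[q[1]-50:q[1]+50,q[0]-60:q[0]+60,::-1],None,fx=6,fy=6,interpolation=cv2.INTER_CUBIC))
E
```

```text
clock: 34.02
tool_pos: [0.5107, 0.2798, 0.0886]
eef_rot: [0.321, 0.685, -0.592, -0.278]
contact_force: [-0.5, -0.3, -1.3]
opening: 0.127
t 34.02 p [0.5107 0.2798 0.0886] op 0.127 F [-0.5 -0.3 -1.3]
[[-0.639  0.11  -0.761]
 [ 0.769  0.093 -0.632]
 [ 0.001 -0.99  -0.144]]
[ 0.5 61.5 26.2] [ 0.04  1.1  -1.16  1.93  1.36  0.98  0.49]
N 1 row [-2.0, 2.4, 2.4] [0.0052, 0.0021, 0.0012] | total t [-2.   2.4  2.4] rv [0.005 0.002 0.001]
```

View pics/w34c.png

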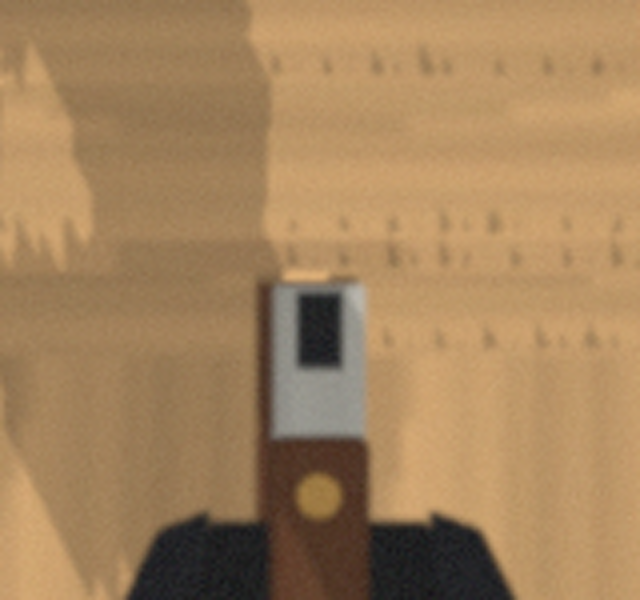

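View pics/s34c.png

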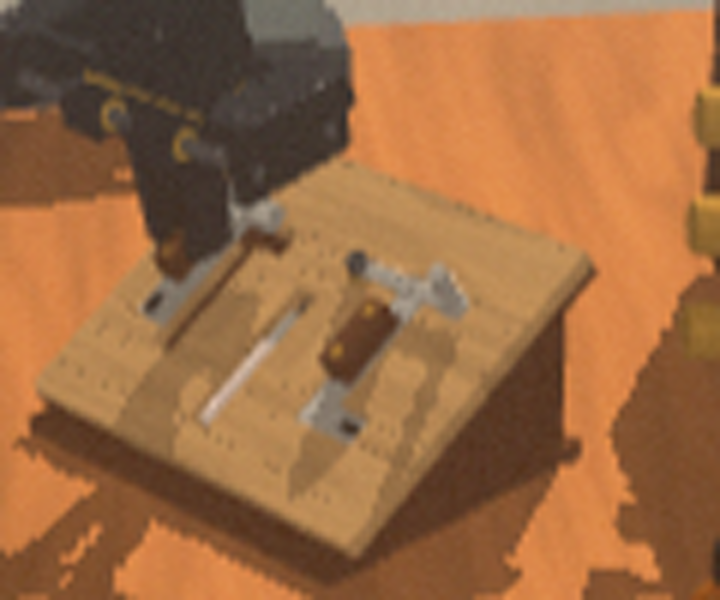

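```bash
cat >> meas.py <<'E'
def key(n,rim,end,cl,ce,up=.0029+.003):
    v=V(n); be=np.radians(21.9)
    Tc=np.array([[1,-.0009,-.0009,.0004],[.0006,-.2974,.9547,-.1457],[-.0011,-.9547,-.2974,.0763],[0,0,0,1]])
    TT=v.wc@np.linalg.inv(Tc); M=TT[:3,:3];T=TT[:3,3]; print('T',(tray(T)*1e3).round(1))
    ox=M@np.array([0,-np.sin(be),-np.cos(be)]);oz=M@np.array([0,-np.cos(be),np.sin(be)])
    print('tilt ox.tn',(ox@tn).round(4),'oy.tn',(M[:,0]@tn).round(4),'yaw ox.ty',(ox@ty).round(4))
    for z in (0.001,): print('rim(u_left,v)',z,(tray(v.plane(cl,rim,tn,tn@tc0+z))*1e3).round(1))
    print('end (u centre)',(tray(v.plane(ce,end,oz,oz@(T-oz*up)))*1e3).round(1))
E
python3 -c "
from meas import *
key('w34',178,180.8,304.8,319.7)
v=V('w34')
for q in ((316,182),(330,182),(280,230),(350,230),(275,160),(360,160)): print(q,(tray(v.pt(*q))*1e3).round(1))
v=V('w33')
print('w33 lowrim',(tray(v.plane(321,158,tn,tn@tc0+.001))*1e3).round(1),'L',(tray(v.plane(312.5,168,tn,tn@tc0+.001))*1e3).round(1),'R',(tray(v.plane(331,168,tn,tn@tc0+.001))*1e3).round(1))
"
```

```text
T [-0.8 60.9 26.9]
tilt ox.tn 0.0028 oy.tn 0.0027 yaw ox.ty 0.0006
rim(u_left,v) 0.001 [-43.1  52.7   1. ]
end (u centre) [-39.   61.3  20.9]
(316, 182) [-38.3  59.4  21.3]
(330, 182) [-38.4  66.7  19.9]
(280, 230) [-12.9  38.4   1.1]
(350, 230) [-12.8  78.9   1. ]
(275, 160) [-53.7  35.2   1.3]
(360, 160) [-53.8  85.1   0.6]
w33 lowrim [-41.3  58.8   1. ] L [-33.7  52.3   1. ] R [-33.6  66.3   1. ]
```

```bash
python3 - <<'E'
from h import *
s,M=st(); print((tray(s['tool_pos'])*1e3).round(1))
M=tiltM(22,1); g=face(-.0027,.0594,.0069+.011); go(g,M)
E
```

```text
t 34.12 p [0.5106 0.2799 0.0886] op 0.132 F [-1.2 -0.7  0. ]
[[-0.639  0.11  -0.761]
 [ 0.769  0.093 -0.632]
 [ 0.001 -0.99  -0.144]]
[ 0.4 61.7 26.2]
N 1 row [-2.3, 8.9, -0.1] [0.0052, 0.0021, 0.0012] | total t [-2.3  8.9 -0.1] rv [0.005 0.002 0.001]
```

```bash
python3 -m inch '[[-2.3,4,0,0.005,0.002,0.001],[0,4.8,0,0,0,0],[0,0,0,0,0,0],[0,0,0,0,0,0],[0,0,0,0,0,0],[0,0,0,0,0,0]]'; python3 - <<'E'
from h import *
s,M=st(); print((tray(s['tool_pos'])*1e3).round(1)); snap('wrist','w35')
M=tiltM(22,1); g=face(-.0027,.0594,.0069+.011); go(g,M)
v=V('w35')
cv2.imwrite('pics/w35c.png',cv2.resize(v.img[110:260,240:400,::-1],None,fx=4,fy=4,interpolation=cv2.INTER_CUBIC))
E
```

```text
clock: 34.62
tool_pos: [0.5125, 0.2789, 0.0788]
eef_rot: [0.321, 0.683, -0.594, -0.28]
contact_force: [0.7, -0.4, -1.1]
opening: 0.132
t 34.62 p [0.5125 0.2789 0.0788] op 0.132 F [ 0.7 -0.4 -1.1]
[[-0.638  0.106 -0.763]
 [ 0.77   0.088 -0.632]
 [ 0.001 -0.99  -0.138]]
[-3.8 59.7 17.3]
N 1 row [-0.3, -0.9, -0.8] [-0.0014, 0.0007, 0.0005] | total t [-0.3 -0.9 -0.8] rv [-0.001  0.001  0.001]
```

View pics/w35c.png

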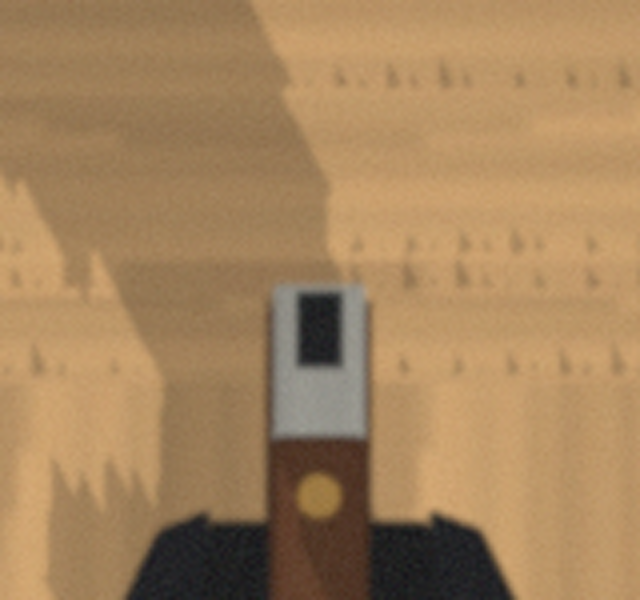

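```bash
python3 -m inch '[[0,-0.4,-1,0,0,0],[0,0,0,0,0,0],[0,0.9,-0.4,0,0,0],[0,0.9,-0.4,0,0,0],[0,0.9,-0.4,0,0,0],[0,0,0,0,0,0],[0,0,0,0,0,0]]'; python3 - <<'E'
from h import *
s,M=st(); print((tray(s['tool_pos'])*1e3).round(1),'Ftray',np.round([s['contact_force']@a for a in (tx,ty,tn)],1)); snap('wrist','w36')
v=V('w36')
cv2.imwrite('pics/w36c.png',cv2.resize(v.img[110:260,240:400,::-1],None,fx=4,fy=4,interpolation=cv2.INTER_CUBIC))
E
```

```text
clock: 35.25
tool_pos: [0.5144, 0.2803, 0.0767]
eef_rot: [0.321, 0.682, -0.594, -0.28]
contact_force: [-0.5, 0.6, -1.1]
opening: 0.13
t 35.25 p [0.5144 0.2803 0.0767] op 0.13 F [-0.5  0.6 -1.1]
[[-0.638  0.106 -0.763]
 [ 0.77   0.088 -0.632]
 [ 0.    -0.99  -0.138]]
[-2.7 59.5 14.3] Ftray [-0.5  0.8 -0.9]
```

View pics/w36c.png

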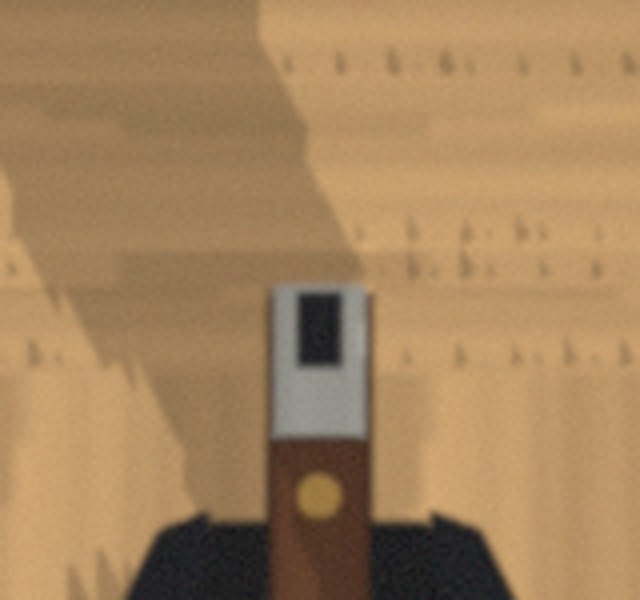

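```bash
python3 -m inch '[[0,0.9,-0.4,0,0,0],[0,0.9,-0.4,0,0,0],[0,0.9,-0.4,0,0,0],[0,0.9,-0.4,0,0,0],[0,0,0,0,0,0],[0,0,0,0,0,0]]'; python3 - <<'E'
from h import *
s,M=st(); print((tray(s['tool_pos'])*1e3).round(1),'Ftray',np.round([s['contact_force']@a for a in (tx,ty,tn)],1)); snap('wrist','w37');snap('side','s37')
v=V('w37')
cv2.imwrite('pics/w37c.png',cv2.resize(v.img[110:260,240:400,::-1],None,fx=4,fy=4,interpolation=cv2.INTER_CUBIC))
v=V('s37');q=(320,165)
cv2.imwrite(f'pics/s37c.png',cv2.resize(v.img[q[1]-40:q[1]+40,q[0]-50:q[0]+50,::-1],None,fx=7,fy=7,interpolation=cv2.INTER_CUBIC))
E
```

```text
clock: 35.8
tool_pos: [0.516, 0.2817, 0.0734]
eef_rot: [0.321, 0.683, -0.594, -0.28]
contact_force: [-0.3, -0.3, -0.7]
opening: 0.133
t 35.8 p [0.516  0.2817 0.0734] op 0.133 F [-0.3 -0.3 -0.7]
[[-0.638  0.106 -0.763]
 [ 0.77   0.088 -0.632]
 [ 0.    -0.99  -0.138]]
[-2.6 59.5 10.3] Ftray [-0.7 -0.1 -0.4]
```

View pics/w37c.png

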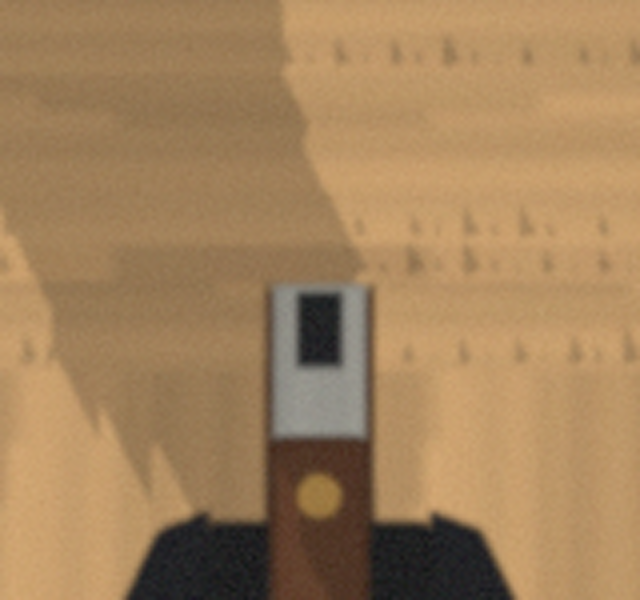

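View pics/s37c.png

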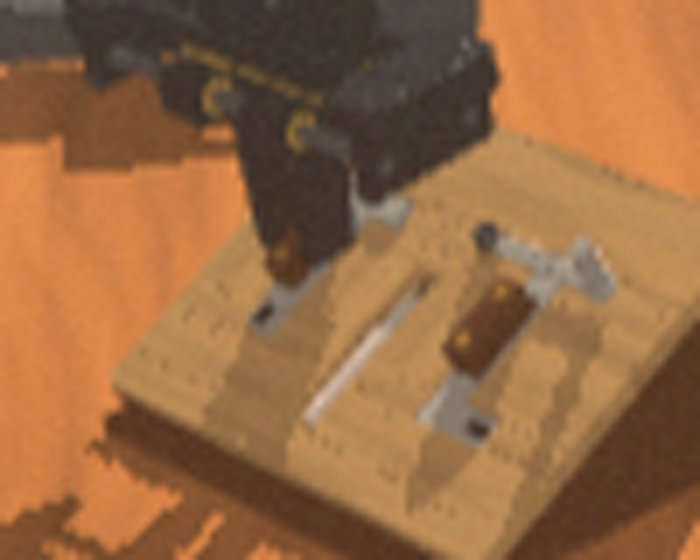

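```bash
python3 -m inch '[[0,0.9,-0.4,0,0,0],[0,0.9,-0.4,0,0,0],[0,0.9,-0.4,0,0,0],[0,0,0,0,0,0],[0,0,0,0,0,0]]'; python3 - <<'E'
from h import *
s,M=st(); print((tray(s['tool_pos'])*1e3).round(1),'Ftray',np.round([s['contact_force']@a for a in (tx,ty,tn)],1))
E
python3 -m inch '[[0,0.9,-0.4,0,0,0],[0,0,0,0,0,0],[0,0,0,0,0,0]]'; python3 - <<'E'
from h import *
s,M=st(); print((tray(s['tool_pos'])*1e3).round(1),'Ftray',np.round([s['contact_force']@a for a in (tx,ty,tn)],1)); snap('wrist','w38')
v=V('w38')
cv2.imwrite('pics/w38c.png',cv2.resize(v.img[110:260,240:400,::-1],None,fx=4,fy=4,interpolation=cv2.INTER_CUBIC))
E
```

```text
clock: 36.32
tool_pos: [0.5172, 0.2827, 0.0708]
eef_rot: [0.321, 0.683, -0.594, -0.28]
contact_force: [0.3, 1.1, -0.6]
opening: 0.13
t 36.32 p [0.5172 0.2827 0.0708] op 0.13 F [ 0.3  1.1 -0.6]
[[-0.638  0.106 -0.763]
 [ 0.77   0.088 -0.632]
 [ 0.    -0.99  -0.138]]
[-2.5 59.6  7.4] Ftray [ 0.5  0.7 -1. ]
clock: 36.57
tool_pos: [0.5176, 0.2829, 0.0703]
eef_rot: [0.321, 0.683, -0.594, -0.279]
contact_force: [-1.1, -1.0, 1.7]
opening: 0.132
t 36.57 p [0.5176 0.2829 0.0703] op 0.132 F [-1.1 -1.   1.7]
[[-0.638  0.106 -0.763]
 [ 0.77   0.088 -0.632]
 [ 0.    -0.99  -0.138]]
[-2.4 59.5  6.7] Ftray [-0.4 -0.1  2.2]
```

View pics/w38c.png

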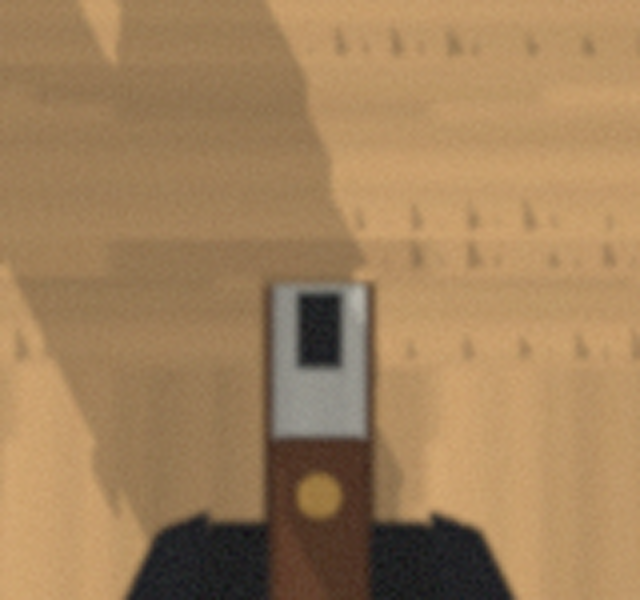

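Bottom contact at the expected height. Press a little, then release and look.

```bash
python3 -m inch '[[0,0.9,-0.4,0,0,0],[0,0.5,-0.2,0,0,0],[0,0,0,0,0,0],[0,0,0,0,0,0]]'; python3 -m inch '[[0,0,0,0,0,0],[0,0,0,0,0,0],[0,0,0,0,0,0],[0,-20,0,0,0,0],[0,-30,0,0,0,0],[0,-30,0,0,0,0],[0,0,0,0,0,0],[0,0,0,0,0,0],[0,0,0,0,0,0],[0,0,0,0,0,0]]' 36 10; python3 - <<'E'
from h import *
s,M=st(); print((tray(s['tool_pos'])*1e3).round(1)); snap('wrist','w39');snap('side','s39')
v=V('s39');q=(340,165)
cv2.imwrite(f'pics/s39c.png',cv2.resize(v.img[q[1]-40:q[1]+40,q[0]-50:q[0]+50,::-1],None,fx=7,fy=7,interpolation=cv2.INTER_CUBIC))
E
```

```text
clock: 36.95
tool_pos: [0.5176, 0.2829, 0.0702]
eef_rot: [0.321, 0.682, -0.595, -0.279]
contact_force: [-3.7, -5.8, 14.3]
opening: 0.131
clock: 37.78
tool_pos: [0.5096, 0.2758, 0.1466]
eef_rot: [0.321, 0.682, -0.595, -0.28]
contact_force: [-0.5, 0.3, -1.1]
opening: 0.406
t 37.78 p [0.5096 0.2758 0.1466] op 0.406 F [-0.5  0.3 -1.1]
[[-0.638  0.104 -0.763]
 [ 0.77   0.087 -0.632]
 [ 0.    -0.991 -0.136]]
[26.5 59.1 78.1]
```

View pics/w39.png

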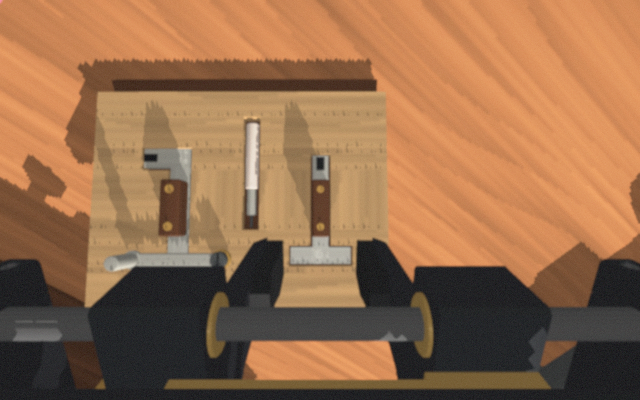

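View pics/s39c.png

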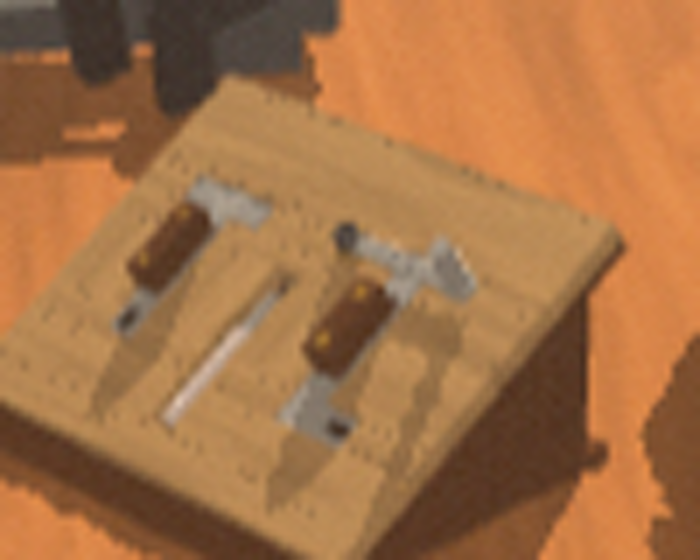

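```bash
python3 - <<'E'
from h import *
v=V('w39');C=v.cloud()
def med(b):
    P=C[b[1]:b[3],b[0]:b[2]].reshape(-1,3);return (np.median([(tray(p)*1e3) for p in P],axis=0)).round(2)
for nm,b in dict(keybar=(296,250,344,260),keyend=(313,170,327,178),faceR=(345,160,370,225),faceL=(275,160,305,225),keyhandle=(315,190,326,230),sp_arm=(160,152,188,164),sp_end=(170,238,186,248),face_sp=(200,160,230,225),faceS2=(110,170,150,225),sphandle=(165,188,181,226)).items(): print(nm,med(b))
a=tray(v.plane(218,259,tn,tn@tc0+.011))*1e3
b=tray(v.plane(118,263,tn,tn@tc0+.031))*1e3
print('pivot',a.round(1),'post',b.round(1),'theta',np.arctan2((b-a)[0],-(b-a)[1]).round(3))
for n in ('key',): 
    p=v.plane(320,189,tn,tn@tc0+.017);q=v.plane(320.5,225,tn,tn@tc0+.017);print('key mid',((tray(p)+tray(q))*500).round(1),'yaw',((tray(q)-tray(p))[1]/(tray(q)-tray(p))[0]).round(3))
    p=v.plane(168.5,188,tn,tn@tc0+.017);q=v.plane(167,226,tn,tn@tc0+.017);print('sp mid',((tray(p)+tray(q))*500).round(1),'yaw',((tray(q)-tray(p))[1]/(tray(q)-tray(p))[0]).round(3))
E
```

```text
keybar [31.37 58.77  1.05]
keyend [-28.08  58.9    1.09]
faceR [-14.2   86.7    1.04]
faceL [-14.26  36.78   1.05]
keyhandle [-0.2  59.21 17.1 ]
sp_arm [-40.2  -50.4    1.01]
sp_end [ 22.53 -45.04   1.11]
face_sp [-14.32 -19.13   1.06]
faceS2 [-10.69 -82.15   1.01]
sphandle [ -2.73 -42.69  16.9 ]
pivot [ 33.8 -12.2  11. ] post [ 34.2 -69.9  31. ] theta 0.007
key mid [-2.3 59.4 17. ] yaw 0.013
sp mid [ -2.4 -46.   17. ] yaw -0.001
```

```bash
python3 - <<'E'
from h import *
st(); print(r.finish_job())
E
```

```text
t 37.88 p [0.5095 0.276  0.1467] op 0.408 F [-0.9  1.2 -0.5]
[[-0.638  0.104 -0.763]
 [ 0.77   0.087 -0.632]
 [ 0.001 -0.991 -0.136]]
the job is handed in; nothing more can be done
None
```

The job is handed in at 37.9 s of the 72 s allowed; no verdict is reported. Both tools are in their cutouts and the clip is back across the spanner.

**What I did**
1. I pinched the clip's post and swung it to about 1.4 rad.
2. I picked the spanner with the gripper tilted 15° along the shank, because wrist joint 6 hit its limit when the tool pointed square to the tray. I seated it, pressed it with about 15 N and released it.
3. I swung the clip back to its stop.
4. The key couldn't be gripped at the tilt it needed where it lay, again because of joint 6. I picked it upright, turned it and set it down on free bench, where it dropped about 3 mm. I then gripped it again at 22°, seated it, pressed it and released it.

**Last checks** (wrist camera and side view, gripper about 80 mm clear of the tray)
- **Flush:** the steel of both tools reads within 0.1 mm of the surrounding face at each end.
- **Position:** the tools measure 105.4 mm apart across the face (105 expected), with yaw errors of about 0.013 rad (key) and 0.001 rad (spanner).
- **Clip:** its angle reads about 0.01 rad.
- **Bystanders:** I never noticed the arm touching or moving one, but I did not re-measure their positions at the end.

**Disagreements:** the up-slope home position differed by 2–3 mm between camera views, roughly the calibration error. Both tools still went in with no side force, meeting resistance only at the expected depth.

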